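# Rake lost things out from under the monitor riser

## Task

The glass tumblers, the clip tin and the tape dispenser (whichever of them are there) under the monitor riser have been pushed back too far for a hand: take the reaching hook off its cork mat, rake each of them right out in front of the riser with it, without the fingers touching anything that is still under the board, and then stand them all upright and clear inside the dark wooden tray. The tumblers are thin glass, so touch them only softly with the hook and grip them lightly; lay the hook back on the mat as it lay before, and leave the stapler, the coffee glass and the notes alone.

Things in the scene. Friction and masses are not known exactly. Their poses are not given: they have to be found in the camera images.
- hook: Hook lying flat, 0.15 kg. Origin: underside of the orange grip block, at its centre. Block 110 (own x) x 20 (y) x 26 mm; from it a 10 mm rod (axis 12 mm above the underside) runs to x = 250 mm, then turns into a side arm along +y to (250, 60) mm with a lip bent back to (239, 67). Centre of mass 27 mm ahead of the origin; grip across the block up to 45 mm ahead of the origin.
- mat: Cork mat of the hook, fixed, 315 x 110 x 3 mm, on the desk. Origin: centre of its underside; own x along its length, pointing away from the robot and to the right.
- mat_home (a point): Point on top of the mat where the hook's origin belongs, with the hook's x along the mat's x: at (-100, -27, 3) mm in the mat's frame. The hook at the start lies within about 10 mm of it.
- riser: Pale wooden monitor riser, fixed; laptop and candle on top, up to 240 mm high. Origin: on the desk under the middle of the board's front edge; x away from the robot, y left. Board x 0 to 220 mm, y -260 to 260, underside 130 mm and top 148 mm above the desk; open in front; end panels' inner faces at y = +-231 mm; at the back a 60 mm high stop board with its front face at x = 198 mm.
- tray: Dark wooden tray, fixed, 240 (x) x 280 (y) mm outside, walls 5 mm thick and 16 mm high, inner floor 5 mm above the desk. Origin: centre of its underside.
- tumbler_green: Thin green glass tumbler, always there; rim diameter 64 mm, narrower towards the foot, 75 mm tall, 0.12 kg. Origin: centre of its underside, z up its axis. Starts standing under the riser. It cracks when the fingers press on it with more than about 45 N each, or the hook with more than 20 N.
- tumbler_amber: Thin amber glass tumbler, of the same size, weight, origin and frailty as the green one; starts standing under the riser; absent in some starts.
- clip_tin: Round sage-green tin of paper clips, 57 mm diameter, 26 mm tall, 0.07 kg. Origin: centre of its underside, z up. Starts under the riser; absent in some starts.
- tape_dispenser: Black weighted tape dispenser, 38 mm wide (own x), 141 mm long (own y), 54 mm tall at the top of its tape roll, side walls 45 mm tall, 0.43 kg. Origin: centre of its underside, z up. Starts under the riser with its length roughly front to back; absent in some starts.
- stapler: Black stapler, 36 x 128 x 43 mm, on the left of the desk; to be left alone. Origin: centre of its underside.
- coffee_glass: Glass with a drink in it, 78 mm diameter, 88 mm tall, beside the riser's left end; to be left alone. Origin: centre of its underside.
- notes_pad: Pale pad of sticky notes, 66 x 66 x 13 mm, on the left of the desk; to be left alone. Origin: centre of its underside.

How it is judged:
By the outcome, as a careful person would: the job done as asked, in the order asked, and still so for the second after the job is handed in, with the robot touching nothing.
Of tumbler_amber, clip_tin, tape_dispenser only 2 to 3 are there at a start; the rules pass over those that are not, and their reading is None.
At some moment in a run one of clip_tin, tape_dispenser may be knocked a few centimetres aside while the robot is not near it.
It also fails if it takes over 210 s, if anything falls off the work surface, if the arm or the gripper's body presses on something with over 40 N, if the wrist force passes 120 N, or if a joint passes its speed limit or range.

## Robot

A 6-joint arm with a two-finger parallel gripper is mounted at the origin on a cart in front of the work surface, level with it; the furniture and walls round the work are solid. World frame = base frame: x ahead of the robot, y to its left, z up, the work surface at z = 0. Lengths are in m, angles in rad, forces in N, time in s.
With the tool pointing down it reaches from about 0.425 to 0.95 m from the base axis. Payload 3.5 kg.
Tool frame: the origin (TCP) lies between the finger pads; the fingertips stand 22 mm ahead of it and the grasp point (between the pads) lies 3 mm ahead of it (ctrl.nose_length is the z of the fingertips in the tool frame, in m); z points along the fingers, y is the line along which they close (so a half turn about z gives the same grasp; the last joint's range is limited). The gripper opens to 85 mm and grips with 20 to 120 N. Pads are 22 mm wide; open, the fingers measure 114 mm over their backs; the gripper's body (76 mm by 85 mm) begins 54 mm behind the grasp point. The pads swing forward as they close: fully open they stand 13 mm farther back than shut.
Start: joints at [-1.432, 0.286, 1.577, -0, 1.279, -0.15], TCP at [0.192, -0.647, 0.253] pointing down, gripper open.
Joint ranges: [-2.77, 2.77], [-0.9, 2.22], [0.21, 2.48], [-1.53, 4.67], [0.24, 2.81], [-2.84, 2.84]. Speed limits (rad/s): [2.79, 2.79, 3.14, 3.14, 3.14, 3.14].

## Interface

Orientations are given as a unit quaternion [x, y, z, w].
In Python, from plant import ctrl gives the robot as it stands. The module is installed in compiled form; this text tells all that it offers.
- The arm moves only by the tool send_rows, never from a script. Its argument "rows" is text: rows parted by semicolons, each of 7 numbers parted by spaces: the turn, a rotation vector about the tool's x, y, z in degrees, then the shift along the tool's x, y, z in mm, then the opening, from -1 (shut) to 1 (fully open). A call has 1 to 8 rows; each row is the pose to reach, as a shift and turn from the pose commanded when the call began, along the tool's axes at that moment; what a row does not reach only later rows make up. A row lasts 1/8 s, in which the tool goes at most 62.5 mm and 10.7 degrees, less where a joint would pass 70% of its speed; a pose out of reach is approached as far as the arm can. A call with a gripper value outside its range is refused whole. The fingers move at their own pace and stop on an object; "grip_force" is the grip in N (left out, the last holds). Time passes only in rows, so rows that repeat a pose let the fingers close. It gives the time, the measured TCP pose, the force, the opening and the grip force at its end, in the units of the state.
- ctrl.get_state(): the state, without advancing time (a new reading comes with each control period).
- ctrl.read_camera(name): name is "scene" or "top" or "wrist"; returns a dict with "color" (480x640x3 uint8, red, green, blue), "fx", "fy", "cx", "cy" (pixels), "D" ([k1, k2, p1, p2, k3] as OpenCV has them; the pictures are not rectified), "extrinsics" (4x4, takes a point from world to camera coordinates). Camera axes: x right, y down, z forward; pixel columns grow to the right and rows downward; lengths in m; the calibration is good to about 2 mm. A picture is of the moment at which its call begins. There is no depth.
- ctrl.sign_off(): hands the job in; it is judged then, once.
Trained networks look in a picture, given as the dict that the camera call returned (one of the last four; its "shot" number tells which), for a name from the list of things; names that differ only in an ending like _2 or _b are one class to them, and where a whole thing is asked for, a point or a joint stands for the part that bears it (a point fixed in the world has none). Each returns a list of dicts, best first, with "p" (0 to 1); they miss things now and then, are a little off and sometimes report something else, mostly with a low value. They report only what shows in the picture. A call takes as long as a camera call.
- ctrl.look_for(picture, target): "position" ([x, y, z] in m, in the coordinates of the camera as it stood for that picture, good to about 4 mm: the middle of the surface that is visible of it).
The state is a dict: "time": time; "qpos": joint angles; "dq": joint speeds; "joint_efforts": joint torques, N m; "eef_pos": TCP position; "tcp_rot": TCP orientation; "contact_force": force on the tool from outside, world axes, zero at the start; "wrist_torque": the same for the moment, N m; "opening": opening from 0.0 (shut) to 1.0 (fully open); "finger_force": force on a finger pad.
Only numpy, scipy, OpenCV 4.12 (cv2) and the standard library are available. Lean on these libraries where they do the work, as an engineer would, in place of code of your own. Each camera call takes 0.05 s, during which the arm holds its last target. There are 200 camera calls.

## Working session

There is one attempt and no reset: what is moved stays moved. The work goes in short steps, Python scripts to look and compute and a tool call to move; the robot and the scene stay as the last step left them, time stands still between calls to the robot, and variables do not carry over. Pictures are saved under pics/ and viewed, at most 14 in all, crops included, and the job is handed in when it is done.

Besides the shell and the picture viewer there is one more tool, called after ">>>" by a JSON object that holds its "op" and its "data". send_rows: Moves the arm, as the interface text tells. Its arguments: {"type":"object","properties":{"rows":{"type":"string"},"grip_force":{"type":"number"}},"required":["rows"]}

```bash
mkdir -p pics
cat > h.py <<'E'
import numpy as np, cv2
from plant import ctrl
from scipy.spatial.transform import Rotation as R
def shot(name,fn=None):
    p=ctrl.read_camera(name)
    if fn: cv2.imwrite('pics/'+fn,cv2.cvtColor(p['color'],cv2.COLOR_RGB2BGR))
    return p
def look(p,names,k=2):
    E=np.linalg.inv(p['extrinsics'])
    for n in names:
        for d in ctrl.look_for(p,n)[:k]:
            w=E@np.append(d['position'],1)
            print(n,round(d['p'],2),np.round(w[:3]*1000).astype(int))
def K(p): return np.array([[p['fx'],0,p['cx']],[0,p['fy'],p['cy']],[0,0,1.]])
def ray(p,uv,z):
    """world points (m) of pixels uv on plane z"""
    n=cv2.undistortPoints(np.array(uv,float).reshape(-1,1,2),K(p),np.array(p['D'],float)).reshape(-1,2)
    E=np.linalg.inv(p['extrinsics']); c=E[:3,3]
    d=np.c_[n,np.ones(len(n))]@E[:3,:3].T
    return c+d*((z-c[2])/d[:,2])[:,None]
def proj(p,X):
    E=p['extrinsics']; 
    return cv2.projectPoints(np.array(X,float),cv2.Rodrigues(E[:3,:3])[0],E[:3,3],K(p),np.array(p['D'],float))[0].reshape(-1,2)
def st():
    s=ctrl.get_state(); r=R.from_quat(s['tcp_rot']).as_matrix()
    print('t',round(s['time'],2),'pos',np.round(np.array(s['eef_pos'])*1000,1),'x',np.round(r[:,0],3),'y',np.round(r[:,1],3),'z',np.round(r[:,2],3),'F',np.round(s['contact_force'],1),'op',round(s['opening'],3),'ff',s['finger_force'],'q',np.round(s['qpos'],2))
    return s
E
python3 - <<'E'
from h import *
N=['hook','mat','riser','tray','tumbler_green','tumbler_amber','clip_tin','tape_dispenser','stapler','coffee_glass','notes_pad']
st()
for c in ['scene','top']:
    p=shot(c,c+'0.png'); print(c,np.round(np.linalg.inv(p['extrinsics']),3).tolist()); look(p,N)
E
```

```text
t 0.0 pos [ 192.2 -646.4  251.9] x [0.959 0.285 0.   ] y [ 0.285 -0.959 -0.002] z [-0.     0.002 -1.   ] F [-0.  -0.1 -0.1] op 1.002 ff 0.0 q [-1.43  0.29  1.58  0.    1.28 -0.15]
scene [[0.891, -0.268, 0.366, 0.003], [-0.453, -0.509, 0.732, -1.006], [-0.01, -0.818, -0.575, 0.944], [0.0, 0.0, 0.0, 1.0]]
hook 0.79 [ 576 -425   21]
mat 0.95 [ 577 -373    1]
riser 0.71 [ 769 -220  165]
tray 0.61 [586 298   4]
tumbler_green 0.7 [719  40  43]
tumbler_amber 0.92 [ 730 -272   36]
clip_tin 0.64 [717 -53  25]
stapler 0.84 [572 549  26]
coffee_glass 0.59 [726 259  65]
coffee_glass 0.41 [ 574 -371    4]
notes_pad 0.27 [727 258  67]
top [[0.031, -0.82, 0.572, -0.376], [-1.0, -0.026, 0.017, 0.101], [0.001, -0.572, -0.82, 1.417], [0.0, 0.0, 0.0, 1.0]]
mat 0.33 [733 269  60]
riser 0.84 [775 -87 168]
tray 0.6 [519 323   4]
tumbler_green 0.5 [710  64  37]
clip_tin 0.54 [716 -34  21]
stapler 0.93 [529 553  36]
coffee_glass 0.69 [735 265  59]
notes_pad 0.65 [774 -86 168]
notes_pad 0.64 [718 -35  24]
```

View pics/scene0.png

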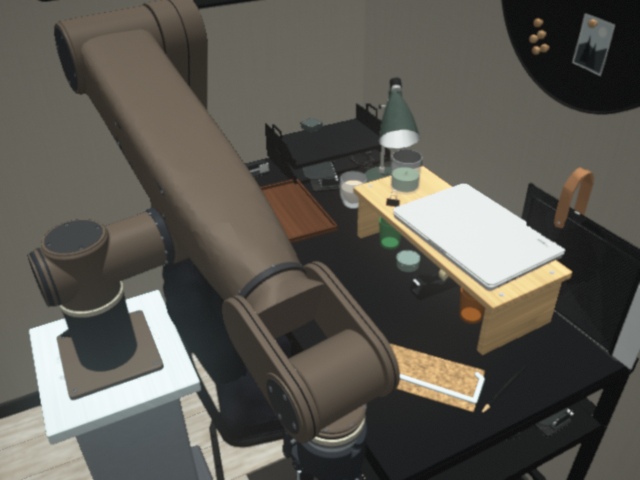

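View pics/top0.png

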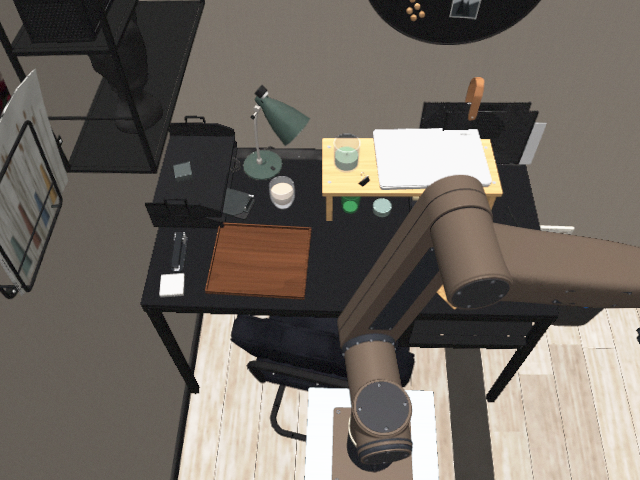

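The scene picture shows green tumbler (390,233), tin (408,261), tape dispenser (430,285), amber tumbler (471,305), hook on mat (435,380). The top picture is partly hidden by the arm. I'll move over the mat for a wrist view.

>>> {"op": "send_rows", "data": {"rows": "0 0 0 55 -23 0 1;0 0 0 110 -46 0 1;0 0 0 165 -69 0 1;0 0 0 220 -92 0 1;0 0 0 275 -115 0 1;0 0 0 330 -138 0 1;0 0 0 360 -150 30 1;0 0 0 360 -150 30 1"}}

```text
time: 2.2
eef_pos: [0.4952, -0.3977, 0.2202]
tcp_rot: [0.989, 0.146, -0.002, -0.002]
contact_force: [0.3, 0.3, -0.7]
opening: 0.999
finger_force: 0.0
```

Run:
```python
from h import *
st()
p=shot('wrist','wrist1.png'); print(np.round(np.linalg.inv(p['extrinsics']),3).tolist()); look(p,['hook','mat','tape_dispenser','tumbler_amber','clip_tin','tumbler_green'])
q=shot('scene','scene1.png')
q=shot('top','top1.png');look(q,['hook','mat','riser','tape_dispenser','tumbler_amber','clip_tin','tumbler_green'],1)
```

```text
t 2.2 pos [ 495.2 -397.7  220.2] x [ 0.957  0.288 -0.002] y [ 0.288 -0.957 -0.005] z [-0.004  0.004 -1.   ] F [ 0.3  0.3 -0.7] op 0.999 ff 0.0 q [-0.84  0.23  1.71  0.    1.21  0.44]
[[0.289, -0.92, -0.265, 0.562], [-0.957, -0.279, -0.075, -0.38], [-0.005, 0.276, -0.961, 0.342], [0.0, 0.0, 0.0, 1.0]]
hook 0.73 [ 500 -339   22]
tumbler_amber 0.64 [ 502 -343   21]
hook 0.98 [ 464 -293   17]
mat 0.86 [ 522 -309    1]
riser 0.8 [ 796 -118  168]
```

View pics/wrist1.png

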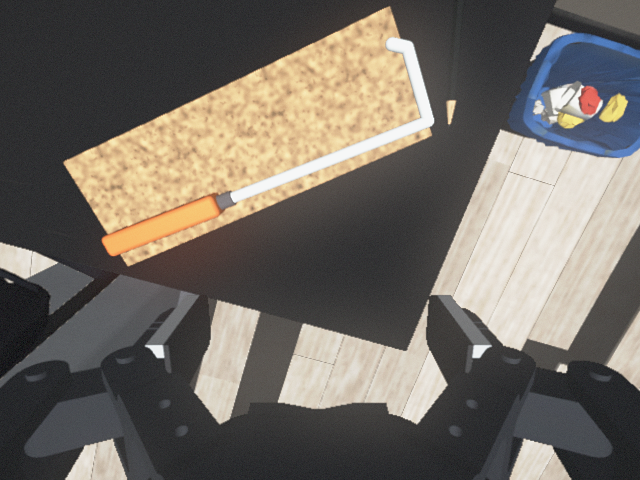

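View pics/top1.png

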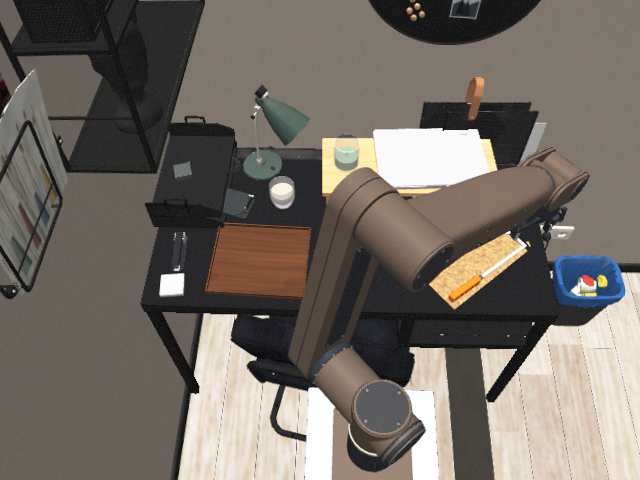

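Wrist view: mat corners at (64,162), (390,6), (431,137), (127,265); hook grip block from (104,247) to (222,205), bend at (430,122), lip (390,43). Top view: the hook matches this, the riser's front-left corner is at (323,193).

Run:
```python
from h import *
p=shot('wrist'); f=lambda *a:print(np.round(ray(*a)*1000).astype(int).tolist())
f(p,[(64,162),(390,6),(431,137),(127,265)],.003)
f(p,[(104,247),(222,205)],.026); f(p,[(228,200),(430,122),(405,45),(390,43)],.015)
t=shot('top'); f(t,[(323,193),(500,194),(322,139)],.148)
s=shot('scene'); f(s,[(357,190),(489,303),(571,273)],.148)
f(t,[(206,291),(221,224),(312,226),(304,297)],.016)
g=cv2.cvtColor(s['color'],cv2.COLOR_RGB2BGR)
cv2.imwrite('pics/s1c.png',cv2.resize(g[180:420,330:590],None,fx=3,fy=2.5*1.0,interpolation=cv2.INTER_CUBIC))
```

```text
[[469, -168, 3], [673, -411, 3], [586, -481, 3], [385, -237, 3]]
[[409, -225, 26], [477, -319, 26]]
[[480, -321, 15], [596, -472, 15], [646, -431, 15], [644, -419, 15]]
[[665, 141, 148], [680, -367, 148], [878, 151, 148]]
[[670, 119, 148], [688, -366, 148], [900, -374, 148]]
[[411, 460, 16], [643, 449, 16], [645, 173, 16], [401, 185, 16]]
```

View pics/s1c.png

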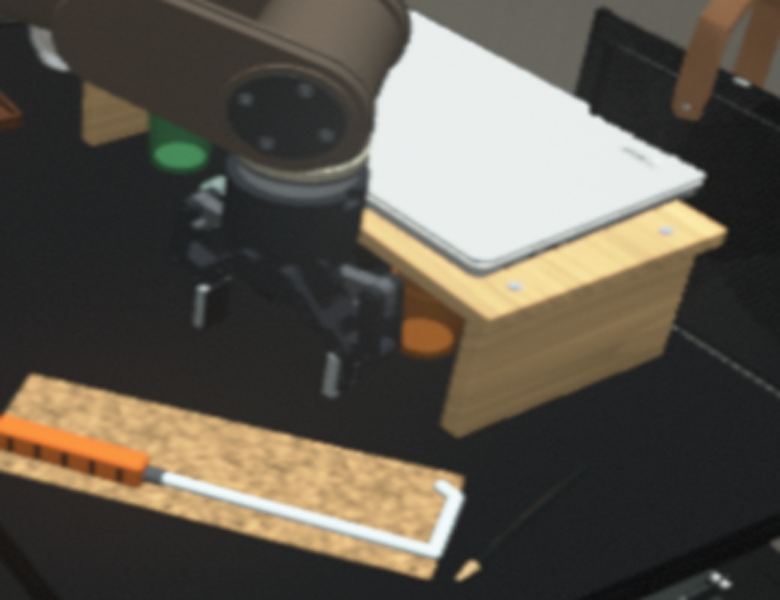

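The crop shows green base centre near full-image (390,242) and amber base (473,315); the arm hides the tin and tape, so I'll enlarge the first scene picture.

Run:
```python
from h import *
g=cv2.imread('pics/scene0.png')
cv2.imwrite('pics/s0c.png',cv2.resize(cv2.convertScaleAbs(g[205:335,365:505],alpha=2.2,beta=15),None,fx=5,fy=4.6,interpolation=cv2.INTER_CUBIC))
s=shot('scene')
print(np.round(ray(s,[(390.3,242.4),(472.7,315.2)],.004)*1000)); print(np.round(ray(s,[(408,258)],.026)*1000))
```

```text
[[ 737.   55.    4.]
 [ 753. -265.    4.]]
[[724. -45.  26.]]
```

View pics/s0c.png

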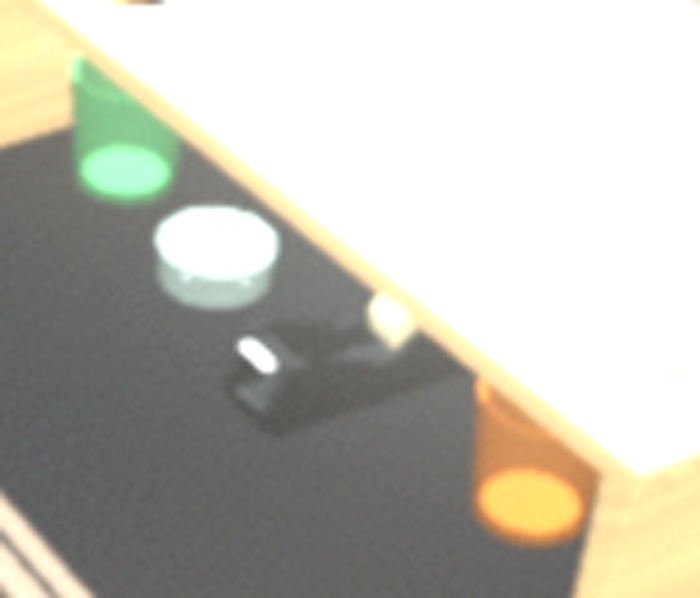

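The enlarged view shows green base (390,242), tin top (408,258), tape dispenser front end corners (411,290)/(421,299) running back toward (455,286), and amber base (471,315). Now computing the tape pose and the move onto the hook.

Run:
```python
from h import *
s=shot('scene')
print(np.round(ray(s,[(411.4,290.2),(421,298.9),(455,286.5)],.002)*1000)); print(np.round(ray(s,[(444,270)],.05)*1000), ctrl.nose_length)
# hook pose from wrist image: fit 2D
p=shot('wrist'); g=p['color'].astype(int)
hsv=cv2.cvtColor(p['color'],cv2.COLOR_RGB2HSV)
m=((hsv[...,0]<13)&(hsv[...,1]>200)&(hsv[...,2]>170)).astype(np.uint8); m[:, 260:]=0; m[:160]=0; m[290:]=0
m=cv2.morphologyEx(m,cv2.MORPH_OPEN,np.ones((5,5)))
ys,xs=np.nonzero(m); r=cv2.minAreaRect(np.c_[xs,ys].astype(np.float32)); b=cv2.boxPoints(r); print(b.round())
print(np.round(ray(p,b,.029)*1000))
```

```text
[[ 681. -127.    2.]
 [ 683. -163.    2.]
 [ 780. -164.    2.]]
[[ 754. -147.   50.]] 0.022
[[0. 0.]
 [0. 0.]
 [0. 0.]
 [0. 0.]]
[[ 582. -129.   29.]
 [ 582. -129.   29.]
 [ 582. -129.   29.]
 [ 582. -129.   29.]]
```

>>> {"op": "send_rows", "data": {"rows": "0 0 -10 -1 -20 0 1;0 0 -20 -2 -40 0 1;0 0 -30 -3 -60 0 1;0 0 -40 -4 -80 10 1;0 0 -50 -5 -100 30 1;0 0 -60 -6 -118 50 1;0 0 -70 -6 -118 70 1;0 0 -80 -6 -118 70 1"}}

```text
time: 4.3
eef_pos: [0.4543, -0.2881, 0.1513]
tcp_rot: [0.663, 0.748, 0.0, -0.002]
contact_force: [0.1, -0.3, -0.3]
opening: 1.003
finger_force: 0.0
```

>>> {"op": "send_rows", "data": {"rows": "0 0 -10 0 0 0 1;0 0 -20 0 0 0 1;0 0 -30.8 0 0 0 1;0 0 -30.8 0 0 0 1;0 0 -30.8 0 0 0 1"}}

```text
time: 4.92
eef_pos: [0.4553, -0.2893, 0.1534]
tcp_rot: [0.445, 0.896, 0.0, 0.0]
contact_force: [-0.7, 0.4, -0.5]
opening: 1.003
finger_force: 0.0
```

Run:
```python
from h import *
st()
p=shot('wrist','wrist2.png'); look(p,['hook','mat'])
```

```text
t 4.92 pos [ 455.3 -289.3  153.4] x [-0.605  0.797 -0.   ] y [0.797 0.605 0.   ] z [ 0. -0. -1.] F [-0.7  0.4 -0.5] op 1.003 ff 0.0 q [-0.75  0.1   1.99  0.    1.05 -1.4 ]
hook 0.84 [ 451 -281   30]
mat 0.68 [ 498 -277    1]
```

View pics/wrist2.png

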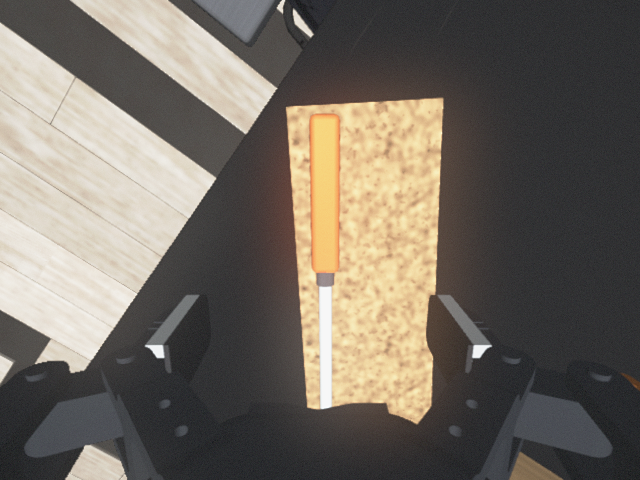

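The wrist view shows the block running from (325,115) to (326,271), aligned with the tool's x axis.

Run:
```python
from h import *
p=shot('wrist'); a=ray(p,[(325,115),(325.5,271)],.029); b=ray(p,[(325,408),(326,292)],.015); print(np.round(a*1000,1),np.round(b*1000,1))
print(np.round(ray(p,[(287,106),(443,98)],.003)*1000,1))
d=a[1]-a[0]; print(np.degrees(np.arctan2(d[1],d[0])),np.linalg.norm(d)); d=b[0]-b[1];print(np.degrees(np.arctan2(d[1],d[0])))
```

```text
[[ 410.3 -224.3   29. ]
 [ 475.7 -308.6   29. ]] [[ 554.9 -411.6   15. ]
 [ 490.2 -326.3   15. ]]
[[ 385.1 -234.6    3. ]
 [ 468.7 -164.6    3. ]]
-52.194486005583805 0.10673445671815104
-52.82652379544331
```

>>> {"op": "send_rows", "data": {"rows": "0 0 0 7 4 40 0.2;0 0 0 7 4 80 0.2;0 0 0 7 4 110 0.2;0 0 0 7 4 124 0.2;0 0 0 7 4 124 0.2;0 0 0 7 4 124 0.2"}}

```text
time: 5.88
eef_pos: [0.4551, -0.2822, 0.0307]
tcp_rot: [0.444, 0.896, -0.0, 0.001]
contact_force: [0.1, 0.4, 0.2]
opening: 0.601
finger_force: 0.0
```

>>> {"op": "send_rows", "data": {"rows": "0 0 0 0 0 0 -1;0 0 0 0 0 0 -1;0 0 0 0 0 0 -1;0 0 0 0 0 0 -1;0 0 0 0 0 -15 -1;0 0 0 0 0 -15 -1", "grip_force": 70}}

```text
time: 6.62
eef_pos: [0.4548, -0.2818, 0.0455]
tcp_rot: [0.443, 0.896, -0.0, 0.001]
contact_force: [-0.9, 0.2, -1.6]
opening: 0.215
finger_force: 70.0
```

Run:
```python
from h import *
st()
```

```text
t 6.62 pos [ 454.8 -281.8   45.5] x [-0.607  0.795 -0.002] y [0.795 0.607 0.   ] z [ 0.002 -0.002 -1.   ] F [-0.9  0.2 -1.6] op 0.215 ff 70.03443002700806 q [-0.74  0.25  2.05  0.    0.84 -1.4 ]
```

>>> {"op": "send_rows", "data": {"rows": "0 0 0 6 -22 -35 -1;0 0 0 12 -44 -70 -1;0 0 -10 12 -44 -70 -1;0 0 -20 12 -44 -70 -1;0 0 -30 12 -44 -70 -1;0 0 -40 12 -44 -70 -1;0 0 -50 12 -44 -70 -1;0 0 -52.6 12 -44 -70 -1"}}

```text
time: 7.62
eef_pos: [0.4115, -0.298, 0.1138]
tcp_rot: [-0.001, 1.0, 0.0, -0.0]
contact_force: [-0.2, 0.7, -2.0]
opening: 0.217
finger_force: 69.9
```

Run:
```python
from h import *
st()
p=shot('scene','scene2.png');look(p,['tape_dispenser','tumbler_amber','clip_tin','tumbler_green','hook'],1)
g=cv2.imread('pics/scene2.png')
cv2.imwrite('pics/s2c.png',cv2.resize(cv2.convertScaleAbs(g[190:390,350:590],alpha=1.8,beta=10),None,fx=3,fy=3,interpolation=cv2.INTER_CUBIC))
```

```text
t 7.62 pos [ 411.5 -298.   113.8] x [-1.    -0.001  0.001] y [-0.001  1.     0.001] z [-0.001  0.001 -1.   ] F [-0.2  0.7 -2. ] op 0.217 ff 69.91967439651489 q [-0.83  0.09  2.09  0.    0.97 -2.4 ]
tape_dispenser 0.84 [ 726 -152   22]
tumbler_amber 0.82 [ 728 -270   36]
clip_tin 0.75 [719 -51  23]
tumbler_green 0.98 [720  36  40]
hook 0.93 [ 433 -305  104]
```

View pics/s2c.png

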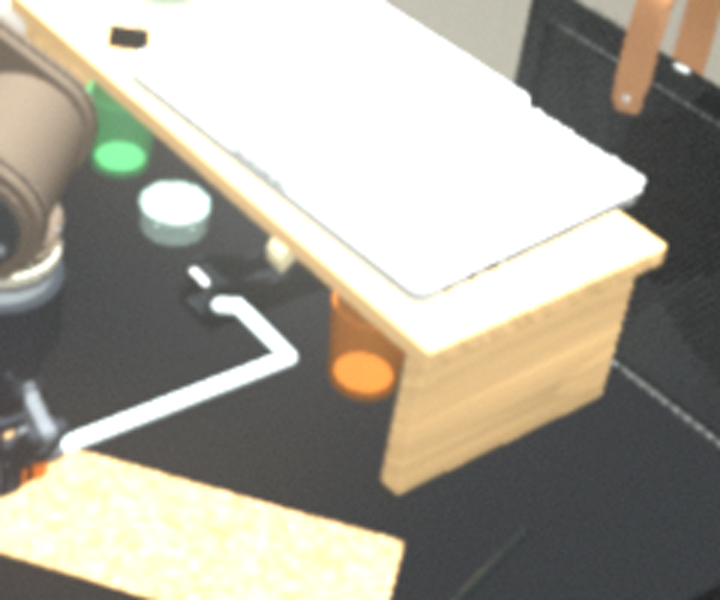

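The crop shows the hook's bend at full-image (448,309), lip end near (424,291), amber base still at (471,314), other things unmoved.

Run:
```python
from h import *
p=shot('scene')
for z in (.09,.098,.104): print(z,np.round(ray(p,[(446.5,308.5),(423,291),(373.3,336.7)],z)*1000))
print(proj(p,[[.643,-.298,.098],[.643,-.238,.098],[.48,-.298,.098]]).round(1))
print(np.round(ray(p,[(471.3,314)],.004)*1000))
```

```text
0.09 [[ 649. -291.   90.]
 [ 638. -223.   90.]
 [ 474. -291.   90.]]
0.098 [[ 643. -298.   98.]
 [ 632. -230.   98.]
 [ 470. -297.   98.]]
0.104 [[ 639. -303.  104.]
 [ 627. -236.  104.]
 [ 466. -302.  104.]]
[[446.4 308.5]
 [429.4 291.5]
 [378.1 335.1]]
[[ 753. -260.    4.]]
```

>>> {"op": "send_rows", "data": {"rows": "0 0 0 -35 2 0 -1;0 0 0 -75 3 0 -1;0 0 0 -115 3 0 -1;0 0 0 -150 3 0 -1;0 0 0 -158 3 0 -1;0 0 0 -158 3 0 -1;0 0 0 -158 3 30 -1;0 0 0 -158 3 60 -1"}}

```text
time: 8.98
eef_pos: [0.5688, -0.2959, 0.0541]
tcp_rot: [0.001, 1.0, -0.0, -0.0]
contact_force: [-1.1, -0.0, -2.4]
opening: 0.218
finger_force: 69.9
```

>>> {"op": "send_rows", "data": {"rows": "0 0 0 0 0 15 -1;0 0 0 0 0 21 -1;0 0 0 0 0 21 -1;0 0 0 5 0 21 -1;0 0 0 9 0 21 -1;0 0 0 13 0 21 -1;0 0 0 17 0 21 -1;0 0 0 21 0 21 -1"}}

```text
time: 9.98
eef_pos: [0.5489, -0.2956, 0.0335]
tcp_rot: [0.001, 1.0, -0.0, 0.0]
contact_force: [0.7, 0.8, -1.6]
opening: 0.209
finger_force: 69.9
```

>>> {"op": "send_rows", "data": {"rows": "0 0 0 4 0 0 -1;0 0 0 9 0 0 -1;0 0 0 15 0 0 -1;0 0 0 22 0 0 -1;0 0 0 30 0 0 -1;0 0 0 38 0 0 -1;0 0 0 46 0 0 -1;0 0 0 52 0 0 -1"}}

```text
time: 10.98
eef_pos: [0.4964, -0.2955, 0.0333]
tcp_rot: [0.001, 1.0, 0.0, -0.0]
contact_force: [0.7, 0.8, -0.8]
opening: 0.214
finger_force: 69.9
```

Run:
```python
from h import *
st()
p=shot('scene','scene3.png');look(p,['tumbler_amber','clip_tin','tape_dispenser','tumbler_green'],1)
```

```text
t 10.97 pos [ 496.4 -295.5   33.3] x [-1.     0.001  0.   ] y [0.001 1.    0.   ] z [-0.  0. -1.] F [ 0.7  0.8 -0.8] op 0.214 ff 69.92543935775757 q [-0.71  0.35  1.94  0.    0.85 -2.28]
tumbler_amber 0.8 [ 688 -266   56]
clip_tin 0.66 [731 -68  24]
tape_dispenser 0.9 [ 722 -153   24]
```

View pics/scene3.png

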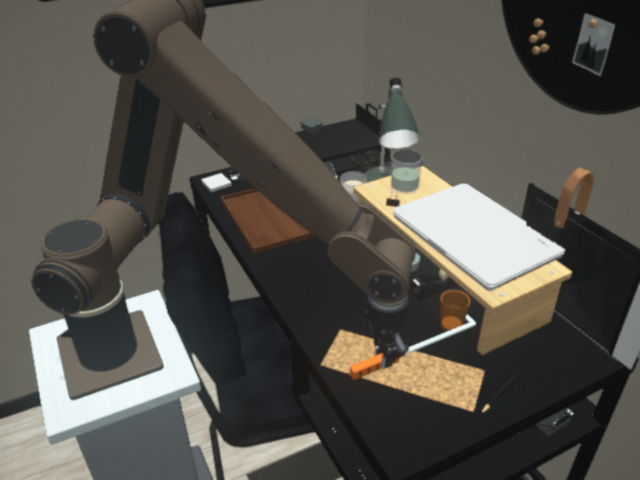

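Amber is sliding upright in the crook of the hook, around (455,310). I'll continue the pull.

>>> {"op": "send_rows", "data": {"rows": "0 0 0 8 0 0 -1;0 0 0 17 0 0 -1;0 0 0 26 0 0 -1;0 0 0 35 0 0 -1;0 0 0 44 0 0 -1;0 0 0 53 0 0 -1;0 0 0 62 0 0 -1;0 0 0 68 0 0 -1"}}

```text
time: 12.22
eef_pos: [0.4283, -0.2955, 0.0333]
tcp_rot: [0.001, 1.0, 0.0, -0.0]
contact_force: [0.8, 0.4, -2.3]
opening: 0.215
finger_force: 69.9
```

>>> {"op": "send_rows", "data": {"rows": "0 0 0 4 0 0 -1;0 0 0 6 0 0 -1;0 0 0 6 0 0 -1;0 0 0 -8 0 0 -1;0 0 0 -14 0 0 -1;0 0 0 -14 0 -30 -1;0 0 0 -14 0 -60 -1;0 0 0 -14 0 -82 -1"}}

```text
time: 13.22
eef_pos: [0.4438, -0.2957, 0.1167]
tcp_rot: [0.0, 1.0, -0.0, 0.0]
contact_force: [-0.5, -0.9, -1.9]
opening: 0.217
finger_force: 70.0
```

>>> {"op": "send_rows", "data": {"rows": "0 0 0 0 30 0 -1;0 0 0 0 60 0 -1;0 0 0 0 90 0 -1;0 0 0 0 112 0 -1;0 0 0 0 121 0 -1;0 0 0 0 121 0 -1"}}

```text
time: 13.98
eef_pos: [0.4434, -0.1743, 0.1154]
tcp_rot: [-0.0, 1.0, -0.0, 0.0]
contact_force: [-0.2, -0.8, -1.8]
opening: 0.219
finger_force: 70.0
```

Run:
```python
from h import *
st()
p=shot('scene','scene4.png');look(p,['tumbler_amber','clip_tin','tape_dispenser','tumbler_green'],1)
g=cv2.imread('pics/scene4.png')
cv2.imwrite('pics/s4c.png',cv2.resize(cv2.convertScaleAbs(g[190:390,350:590],alpha=1.8,beta=10),None,fx=3,fy=3,interpolation=cv2.INTER_CUBIC))
```

```text
t 13.97 pos [ 443.4 -174.3  115.4] x [-1. -0. -0.] y [-0.  1. -0.] z [ 0. -0. -1.] F [-0.2 -0.8 -1.8] op 0.219 ff 69.96772170066833 q [-0.59  0.01  2.16 -0.    0.97 -2.16]
tumbler_amber 0.97 [ 615 -266   49]
clip_tin 0.86 [713 -53  26]
tape_dispenser 0.76 [ 722 -153   24]
tumbler_green 0.93 [718  38  43]
```

View pics/s4c.png

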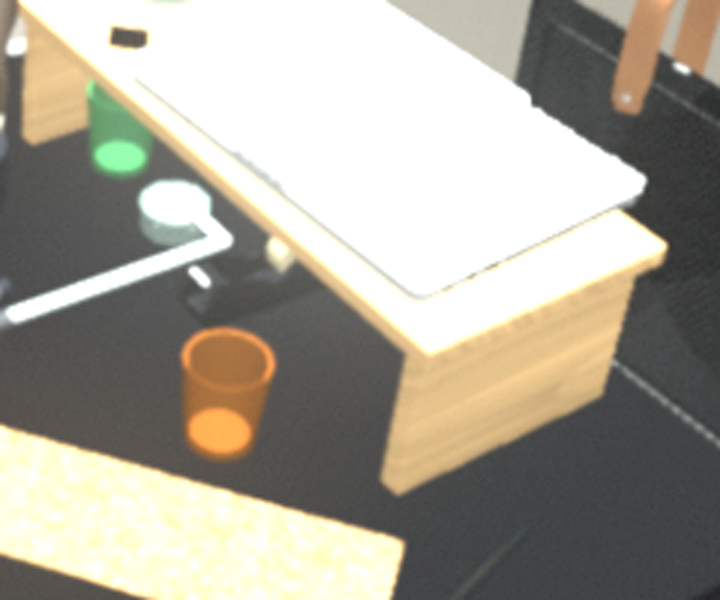

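Amber stands upright in front of the riser at crop (220,400). The hook is over the tape at bend (231,240). Next the tape dispenser.

>>> {"op": "send_rows", "data": {"rows": "0 0 0 -40 0 0 -1;0 0 0 -80 0 0 -1;0 0 0 -120 0 0 -1;0 0 0 -150 0 0 -1;0 0 0 -162 0 0 -1;0 0 0 -162 0 0 -1;0 0 0 -162 0 25 -1;0 0 0 -162 0 50 -1"}}

```text
time: 15.22
eef_pos: [0.604, -0.1749, 0.0651]
tcp_rot: [0.001, 1.0, -0.0, -0.0]
contact_force: [0.4, 0.1, -1.3]
opening: 0.213
finger_force: 69.9
```

>>> {"op": "send_rows", "data": {"rows": "0 0 0 0 0 20 -1;0 0 0 0 0 32 -1;0 0 0 0 0 32 -1;0 0 0 5 0 32 -1;0 0 0 10 0 32 -1"}}

```text
time: 15.85
eef_pos: [0.5954, -0.1749, 0.0344]
tcp_rot: [0.0, 1.0, -0.0, 0.001]
contact_force: [-1.3, -0.8, -1.4]
opening: 0.217
finger_force: 69.9
```

Run:
```python
from h import *
st()
p=shot('scene','scene5.png');look(p,['clip_tin','tape_dispenser'],1)
```

```text
t 15.85 pos [ 595.4 -174.9   34.4] x [-1.     0.001 -0.002] y [ 0.001  1.    -0.001] z [ 0.002 -0.001 -1.   ] F [-1.3 -0.8 -1.4] op 0.217 ff 69.9466323852539 q [-0.45  0.43  1.83 -0.    0.88 -2.02]
clip_tin 0.51 [736 -65  23]
tape_dispenser 0.71 [ 720 -149   25]
```

>>> {"op": "send_rows", "data": {"rows": "0 0 0 6 0 0 -1;0 0 0 12 0 0 -1;0 0 0 20 0 0 -1;0 0 0 29 0 0 -1;0 0 0 38 0 0 -1;0 0 0 47 0 0 -1;0 0 0 56 0 0 -1;0 0 0 65 0 0 -1"}}

```text
time: 17.0
eef_pos: [0.5293, -0.1745, 0.0333]
tcp_rot: [0.0, 1.0, 0.0, -0.0]
contact_force: [3.5, 0.3, 1.4]
opening: 0.215
finger_force: 70.3
```

>>> {"op": "send_rows", "data": {"rows": "0 0 0 9 0 0 -1;0 0 0 19 0 0 -1;0 0 0 29 0 0 -1;0 0 0 39 0 0 -1;0 0 0 49 0 0 -1;0 0 0 59 0 0 -1;0 0 0 69 0 0 -1;0 0 0 79 0 0 -1"}}

```text
time: 18.0
eef_pos: [0.4503, -0.1745, 0.0333]
tcp_rot: [0.0, 1.0, 0.0, -0.0]
contact_force: [3.7, 0.3, 1.4]
opening: 0.214
finger_force: 70.3
```

>>> {"op": "send_rows", "data": {"rows": "0 0 0 9 0 0 -1;0 0 0 17 0 0 -1;0 0 0 20 0 0 -1;0 0 0 20 0 0 -1;0 0 0 12 0 0 -1;0 0 0 4 0 0 -1;0 0 0 4 0 -30 -1;0 0 0 4 0 -60 -1"}}

```text
time: 19.0
eef_pos: [0.4462, -0.1737, 0.0927]
tcp_rot: [-0.0, 1.0, 0.001, -0.002]
contact_force: [-0.0, -0.5, -0.6]
opening: 0.211
finger_force: 69.9
```

>>> {"op": "send_rows", "data": {"rows": "0 0 0 0 0 -22 -1;0 0 0 0 30 -22 -1;0 0 0 0 60 -22 -1;0 0 0 0 90 -22 -1;0 0 0 0 98 -22 -1;0 0 0 0 98 -22 -1"}}

```text
time: 19.75
eef_pos: [0.447, -0.0762, 0.1149]
tcp_rot: [-0.0, 1.0, -0.0, -0.001]
contact_force: [0.5, -0.6, -1.6]
opening: 0.215
finger_force: 69.9
```

Run:
```python
from h import *
st()
p=shot('scene','scene6.png');look(p,['tumbler_amber','clip_tin','tape_dispenser','tumbler_green'],1)
g=cv2.imread('pics/scene6.png')
cv2.imwrite('pics/s6c.png',cv2.resize(cv2.convertScaleAbs(g[190:390,350:590],alpha=1.8,beta=10),None,fx=3,fy=3,interpolation=cv2.INTER_CUBIC))
```

```text
t 19.75 pos [447.  -76.2 114.9] x [-1.    -0.001  0.002] y [-0.001  1.    -0.   ] z [-0.002 -0.    -1.   ] F [ 0.5 -0.6 -1.6] op 0.215 ff 69.94420051574707 q [-0.39 -0.04  2.21 -0.    0.97 -1.96]
tumbler_amber 0.77 [ 612 -265   53]
clip_tin 0.61 [719 -52  26]
tape_dispenser 0.9 [ 593 -150   22]
tumbler_green 0.6 [717  39  42]
```

View pics/s6c.png

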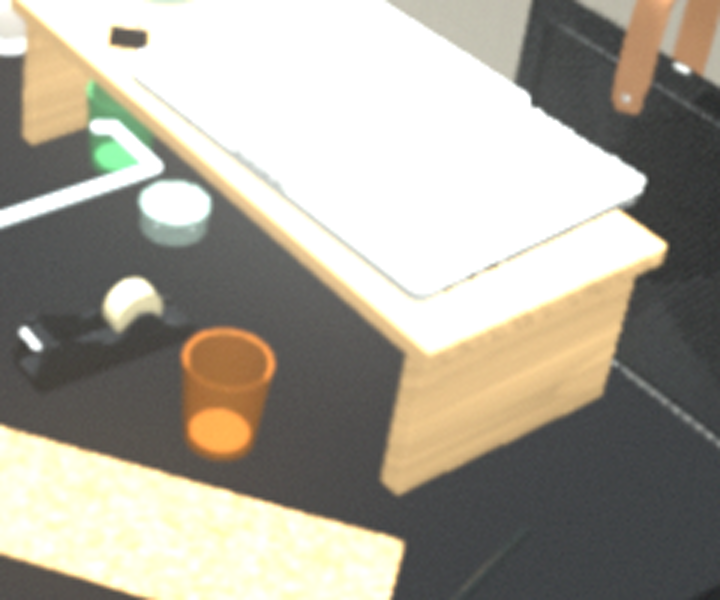

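Tape dispenser is out at crop (100,340), amber unmoved. Next the tin (crop (175,210)).

>>> {"op": "send_rows", "data": {"rows": "0 0 0 -35 -7 0 -1;0 0 0 -70 -7 0 -1;0 0 0 -91 -7 0 -1;0 0 0 -91 -7 0 -1;0 0 0 -91 -7 30 -1;0 0 0 -91 -7 60 -1;0 0 0 -91 -7 82 -1;0 0 0 -91 -7 82 -1"}}

```text
time: 21.0
eef_pos: [0.5355, -0.0832, 0.0312]
tcp_rot: [0.001, 1.0, 0.001, -0.003]
contact_force: [0.3, 0.1, -1.4]
opening: 0.217
finger_force: 69.9
```

>>> {"op": "send_rows", "data": {"rows": "0 0 0 5 0 0 -1;0 0 0 10 0 0 -1;0 0 0 15 0 0 -1;0 0 0 20 0 0 -1;0 0 0 26 0 0 -1;0 0 0 33 0 0 -1;0 0 0 41 0 0 -1;0 0 0 49 0 0 -1"}}

```text
time: 22.0
eef_pos: [0.4885, -0.0835, 0.0333]
tcp_rot: [0.0, 1.0, 0.0, -0.0]
contact_force: [0.1, -0.5, -1.5]
opening: 0.22
finger_force: 70.0
```

>>> {"op": "send_rows", "data": {"rows": "0 0 0 9 0 0 -1;0 0 0 18 0 0 -1;0 0 0 27 0 0 -1;0 0 0 36 0 0 -1;0 0 0 45 0 0 -1;0 0 0 54 0 0 -1;0 0 0 62 0 0 -1;0 0 0 65 0 0 -1"}}

```text
time: 23.0
eef_pos: [0.4236, -0.0834, 0.0333]
tcp_rot: [0.001, 1.0, 0.0, -0.0]
contact_force: [0.4, 0.5, -2.0]
opening: 0.218
finger_force: 69.9
```

Run:
```python
from h import *
st()
p=shot('scene','scene7.png');look(p,['clip_tin','tumbler_green'],1)
p=shot('top','top7.png');look(p,['clip_tin','tumbler_green'],1)
```

```text
t 23.0 pos [423.6 -83.4  33.3] x [-1.     0.001  0.   ] y [0.001 1.    0.   ] z [-0.  0. -1.] F [ 0.4  0.5 -2. ] op 0.218 ff 69.89927887916565 q [-0.43  0.07  2.29  0.    0.78 -2.  ]
clip_tin 0.95 [617 -54  28]
tumbler_green 0.95 [719  40  40]
clip_tin 0.68 [ 764 -117  166]
tumbler_green 0.86 [710  61  38]
```

>>> {"op": "send_rows", "data": {"rows": "0 0 0 -8 0 0 -1;0 0 0 -15 0 0 -1;0 0 0 -15 0 -30 -1;0 0 0 -15 0 -60 -1;0 0 0 -15 0 -82 -1;0 0 0 -15 35 -82 -1;0 0 0 -15 70 -82 -1;0 0 0 -15 105 -82 -1"}}

```text
time: 24.3
eef_pos: [0.4398, 0.0225, 0.1156]
tcp_rot: [0.001, 1.0, -0.0, 0.0]
contact_force: [0.6, -0.7, -1.2]
opening: 0.211
finger_force: 70.0
```

>>> {"op": "send_rows", "data": {"rows": "0 0 0 0 1 0 -1;0 0 0 -40 1 0 -1;0 0 0 -80 1 0 -1;0 0 0 -110 1 0 -1;0 0 0 -118 1 0 -1;0 0 0 -118 1 0 -1;0 0 0 -118 1 30 -1;0 0 0 -118 1 60 -1"}}

```text
time: 25.3
eef_pos: [0.5564, 0.0222, 0.055]
tcp_rot: [0.001, 1.0, -0.0, 0.0]
contact_force: [0.6, -0.6, -2.1]
opening: 0.217
finger_force: 69.9
```

>>> {"op": "send_rows", "data": {"rows": "0 0 0 0 0 16 -1;0 0 0 0 0 22 -1;0 0 0 0 0 22 -1;0 0 0 5 0 22 -1;0 0 0 9 0 22 -1;0 0 0 13 0 22 -1;0 0 0 17 0 22 -1;0 0 0 21 0 22 -1"}}

```text
time: 26.3
eef_pos: [0.5362, 0.0224, 0.0335]
tcp_rot: [0.001, 1.0, -0.0, 0.0]
contact_force: [0.7, -0.1, -1.0]
opening: 0.211
finger_force: 69.9
```

>>> {"op": "send_rows", "data": {"rows": "0 0 0 4 0 0 -1;0 0 0 9 0 0 -1;0 0 0 15 0 0 -1;0 0 0 22 0 0 -1;0 0 0 30 0 0 -1;0 0 0 38 0 0 -1;0 0 0 46 0 0 -1;0 0 0 52 0 0 -1"}}

```text
time: 27.3
eef_pos: [0.4837, 0.0225, 0.0334]
tcp_rot: [0.0, 1.0, 0.0, 0.0]
contact_force: [1.3, -0.2, -2.2]
opening: 0.216
finger_force: 69.9
```

Run:
```python
from h import *
st()
p=shot('scene');look(p,['clip_tin','tumbler_green','tumbler_amber','tape_dispenser'],1)
p=shot('top','top8.png');look(p,['clip_tin','tumbler_green'],1)
```

```text
t 27.3 pos [483.7  22.5  33.4] x [-1.     0.001 -0.   ] y [0.001 1.    0.   ] z [ 0.  0. -1.] F [ 1.3 -0.2 -2.2] op 0.216 ff 69.92875814437866 q [-0.16  0.18  2.17  0.    0.8  -1.73]
clip_tin 0.69 [617 -55  24]
tumbler_green 0.72 [678  49  52]
tumbler_amber 0.79 [ 615 -265   52]
tape_dispenser 0.65 [ 591 -155   24]
tumbler_green 0.73 [701  76  66]
```

View pics/top8.png

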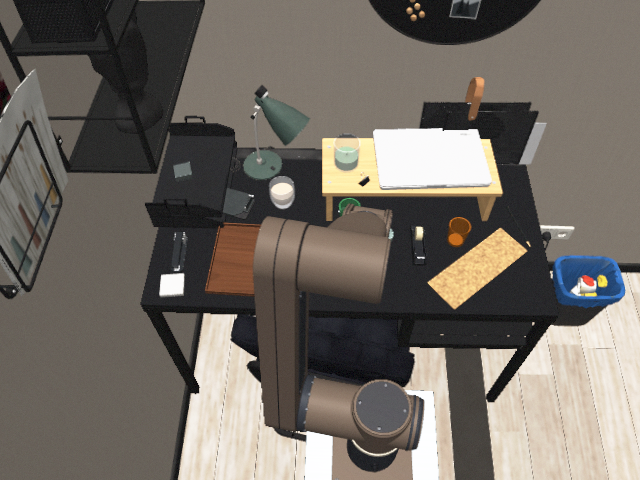

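Top view: green at (348,207) coming out under the board edge, tin by the gripper, tape (420,240) and amber (458,230) are out and upright.

>>> {"op": "send_rows", "data": {"rows": "0 0 0 8 0 0 -1;0 0 0 16 0 0 -1;0 0 0 24 0 0 -1;0 0 0 32 0 0 -1;0 0 0 40 0 0 -1;0 0 0 48 0 0 -1;0 0 0 55 0 0 -1;0 0 0 58 0 0 -1"}}

```text
time: 28.7
eef_pos: [0.4255, 0.0226, 0.0332]
tcp_rot: [0.0, 1.0, 0.0, -0.0]
contact_force: [1.0, -0.2, -1.8]
opening: 0.216
finger_force: 69.9
```

>>> {"op": "send_rows", "data": {"rows": "0 0 0 0 0 0 -1;0 0 0 -8 0 0 -1;0 0 0 -15 0 0 -1;0 0 0 -15 0 0 -1;0 0 0 -15 0 -30 -1;0 0 0 -15 0 -60 -1;0 0 0 -15 0 -90 -1;0 0 0 -15 0 -105 -1"}}

```text
time: 29.7
eef_pos: [0.442, 0.0224, 0.1399]
tcp_rot: [0.0, 1.0, -0.0, 0.001]
contact_force: [0.9, -0.9, -3.0]
opening: 0.217
finger_force: 69.7
```

Run:
```python
from h import *
st()
p=shot('scene','scene9.png');look(p,['clip_tin','tumbler_green','tumbler_amber','tape_dispenser'],1)
g=p['color']
# mat corner refit in scene: cork mask
hsv=cv2.cvtColor(g,cv2.COLOR_RGB2HSV)
m=((hsv[...,0]>10)&(hsv[...,0]<25)&(hsv[...,1]>60)&(hsv[...,2]>110)).astype(np.uint8); m[:320]=0; m[430:]=0; m[:,:300]=0;m[:,500:]=0
m=cv2.morphologyEx(m,cv2.MORPH_CLOSE,np.ones((7,7)));m=cv2.morphologyEx(m,cv2.MORPH_OPEN,np.ones((5,5)))
c=max(cv2.findContours(m,0,2)[0],key=cv2.contourArea)
a=cv2.approxPolyDP(c,8,True)[:,0]; print(a.tolist()); w=ray(p,a,.003)*1000; print(np.round(w,0)[:,:2],np.round(w.mean(0)))
```

```text
t 29.7 pos [442.   22.4 139.9] x [-1.     0.001 -0.002] y [ 0.001  1.    -0.   ] z [ 0.002 -0.    -1.   ] F [ 0.9 -0.9 -3. ] op 0.217 ff 69.73940849304199 q [-0.18 -0.11  2.22 -0.    1.03 -1.75]
clip_tin 0.71 [612 -51  27]
tumbler_green 0.94 [617  48  48]
tumbler_amber 0.87 [ 617 -265   52]
tape_dispenser 0.62 [ 590 -151   22]
[[322, 361], [468, 410], [483, 376], [344, 330]]
[[ 392. -229.]
 [ 581. -469.]
 [ 660. -416.]
 [ 476. -171.]] [ 527. -321.    3.]
```

View pics/scene9.png

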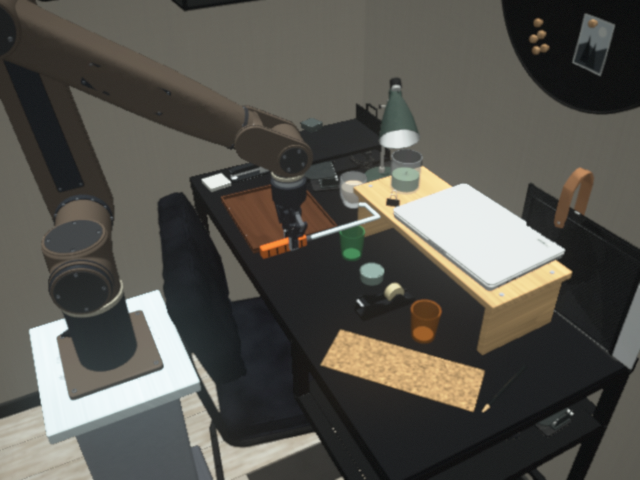

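All four stand upright in front of the riser: green (352,243), tin (372,274), tape (385,298), amber (425,320). The hook goes back to the mat.

>>> {"op": "send_rows", "data": {"rows": "0 0 0 0 0 20 -1;0 0 8.5 0 -30 20 -1;0 0 17 0 -80 20 -1;0 0 25.5 0 -130 20 -1;0 0 34 -5 -180 20 -1;0 0 42.5 -10 -230 20 -1;0 0 51 -13 -280 20 -1;0 0 51 -13 -300 20 -1"}}

```text
time: 30.95
eef_pos: [0.4535, -0.2797, 0.1171]
tcp_rot: [0.432, 0.902, 0.0, -0.001]
contact_force: [-0.7, 0.1, -1.3]
opening: 0.213
finger_force: 69.9
```

>>> {"op": "send_rows", "data": {"rows": "0 0 0 0 0 0 -1;0 0 0 0 0 0 -1"}}

```text
time: 31.2
eef_pos: [0.4535, -0.2758, 0.1173]
tcp_rot: [0.43, 0.903, 0.001, -0.001]
contact_force: [0.5, -0.5, -1.4]
opening: 0.219
finger_force: 69.9
```

Run:
```python
from h import *
s=st(); R0=R.from_quat(s['tcp_rot']).as_matrix()
print(R0.T@(np.array([454.6,-278,31.5])-np.array(s['eef_pos'])*1000))
p=shot('scene'); print(np.round(np.array(s['eef_pos'])*1000))
```

```text
t 31.2 pos [ 453.5 -275.8  117.3] x [-0.63   0.777  0.003] y [0.777 0.63  0.   ] z [-0.002  0.002 -1.   ] F [ 0.5 -0.5 -1.4] op 0.219 ff 69.93787050247192 q [-0.74  0.13  2.03  0.    0.98 -1.42]
[-2.66446049 -0.52027439 85.8119407 ]
[ 453. -276.  117.]
```

>>> {"op": "send_rows", "data": {"rows": "0 0 0 -2 0 30 -1;0 0 0 -2 0 60 -1;0 0 0 -2 0 80 -1;0 0 0 -2 0 86 -1;0 0 0 -2 0 86 -1;0 0 0 -2 0 86 0.1;0 0 0 -2 0 86 0.1;0 0 0 -2 0 86 0.1"}}

```text
time: 32.25
eef_pos: [0.4556, -0.2795, 0.0331]
tcp_rot: [0.431, 0.902, -0.0, 0.001]
contact_force: [0.2, -0.6, -0.7]
opening: 0.548
finger_force: 0.0
```

>>> {"op": "send_rows", "data": {"rows": "0 0 0 0 0 -50 0.3;0 0 0 0 0 -100 1;0 0 0 0 0 -145 1;0 0 0 -30 44 -145 1;0 0 0 -60 88 -145 1;0 0 0 -95 138 -145 1;0 0 0 -95 138 -145 1;0 0 0 -95 138 -145 1"}}

```text
time: 33.25
eef_pos: [0.6219, -0.266, 0.1768]
tcp_rot: [0.431, 0.902, -0.0, -0.001]
contact_force: [-1.2, 1.1, -0.6]
opening: 1.003
finger_force: 0.0
```

Run:
```python
from h import *
s=st()
p=shot('wrist','wrist10.png'); look(p,['tumbler_amber','hook'],1)
p=shot('scene','scene10.png'); look(p,['hook'],1)
```

```text
t 33.25 pos [ 621.9 -266.   176.8] x [-0.629  0.777  0.001] y [ 0.777  0.629 -0.001] z [-0.001  0.    -1.   ] F [-1.2  1.1 -0.6] op 1.003 ff 0.0 q [-0.55  0.36  1.63 -0.    1.15 -1.23]
tumbler_amber 0.89 [ 627 -267   45]
hook 0.77 [ 463 -284   28]
hook 0.82 [ 474 -312   24]
```

View pics/wrist10.png

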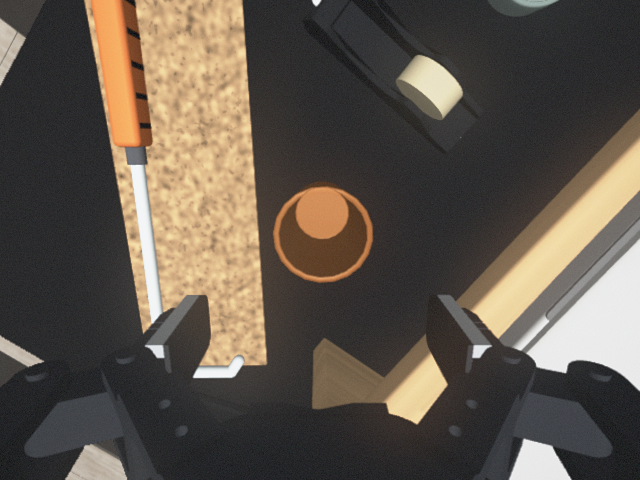

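Wrist view: amber rim centre at (323,234), base (322,213); hook lying on the mat on the left. The board edge is close on the right, so I'll turn the fingers to close along y.

Run:
```python
from h import *
s=st()
p=shot('wrist'); print(np.round(ray(p,[(323,234)],.075)*1000),np.round(ray(p,[(322,213)],.004)*1000))
a=ray(p,[(123,0),(133,147)],.029)*1000; print('block',np.round(a)); b=ray(p,[(137,165),(155,318),(241,366)],.015)*1000; print(np.round(b)); d=b[1]-b[0]; print(np.degrees(np.arctan2(d[1],d[0])))
c=ray(p,[(243,0),(266,363)],.003)*1000; d=c[1]-c[0]; print(np.round(c),np.degrees(np.arctan2(d[1],d[0])))
```

```text
t 33.5 pos [ 621.4 -266.6  178. ] x [-0.628  0.778 -0.001] y [0.778 0.628 0.   ] z [ 0.001 -0.    -1.   ] F [-0.3  0.6  0.4] op 1.002 ff 0.0 q [-0.55  0.35  1.63 -0.    1.15 -1.23]
[[ 620. -261.   75.]] [[ 621. -262.    4.]]
block [[ 430. -230.   29.]
 [ 481. -305.   29.]]
[[ 486. -320.   15.]
 [ 565. -422.   15.]
 [ 651. -415.   15.]]
-52.037303946310395
[[ 480. -178.    3.]
 [ 671. -406.    3.]] -50.2330306674027
```

>>> {"op": "send_rows", "data": {"rows": "0 0 -10 4 2 0 1;0 0 -20 4 2 10 1;0 0 -30 4 2 20 1;0 0 -40 4 2 30 1;0 0 -51 4 2 40 1;0 0 -51 4 2 50 1;0 0 -51 4 2 85 1;0 0 -51 4 2 120 1"}}

```text
time: 34.55
eef_pos: [0.6215, -0.2622, 0.0573]
tcp_rot: [0.002, 1.0, -0.0, 0.001]
contact_force: [0.2, -0.2, 0.5]
opening: 0.999
finger_force: 0.0
```

>>> {"op": "send_rows", "data": {"rows": "0 0 0 0 0 7 1;0 0 0 0 0 7 1;0 0 0 0 0 7 -1;0 0 0 0 0 7 -1;0 0 0 0 0 7 -1;0 0 0 0 0 7 -1", "grip_force": 22}}

```text
time: 35.3
eef_pos: [0.6228, -0.2623, 0.0529]
tcp_rot: [0.0, 1.0, -0.001, 0.002]
contact_force: [-0.1, 2.9, 5.9]
opening: 0.742
finger_force: 23.3
```

>>> {"op": "send_rows", "data": {"rows": "0 0 0 0 0 -10 -1;0 0 0 0 0 -30 -1;0 0 0 0 0 -60 -1;0 0 0 0 0 -90 -1;0 0 0 0 0 -105 -1;0 0 0 0 0 -105 -1"}}

```text
time: 36.05
eef_pos: [0.622, -0.2623, 0.1573]
tcp_rot: [0.001, 1.0, -0.001, 0.001]
contact_force: [-0.0, -0.2, -2.0]
opening: 0.738
finger_force: 24.6
```

Run:
```python
from h import *
s=st()
p=shot('scene','scene11.png'); look(p,['tumbler_amber'],1)
q=shot('top')
for k,v in (('top',q),('scene',p)):
  g=v['color']; hsv=cv2.cvtColor(g,cv2.COLOR_RGB2HSV)
  m=((hsv[...,0]<14)&(hsv[...,1]>90)&(hsv[...,2]>60)).astype(np.uint8)
  lo=(210,190,320,330) if k=='top' else (215,175,345,255)
  M=np.zeros_like(m); M[lo[1]:lo[3],lo[0]:lo[2]]=m[lo[1]:lo[3],lo[0]:lo[2]]
  M=cv2.morphologyEx(M,cv2.MORPH_CLOSE,np.ones((5,5)))
  c=max(cv2.findContours(M,0,2)[0],key=cv2.contourArea); a=cv2.approxPolyDP(c,8,True)[:,0]
  print(k,a.tolist()); print(np.round(ray(v,a,.016)*1000)[:,:2].tolist())
```

```text
t 36.05 pos [ 622.  -262.3  157.3] x [-1.     0.001 -0.003] y [ 0.001  1.    -0.002] z [ 0.003 -0.002 -1.   ] F [-0.  -0.2 -2. ] op 0.738 ff 24.585452998580877 q [-0.55  0.37  1.65 -0.    1.12 -2.12]
tumbler_amber 0.59 [ 604 -268  149]
top [[218, 227], [210, 293], [291, 298], [308, 227]]
[[632.0, 456.0], [405.0, 448.0], [397.0, 220.0], [640.0, 185.0]]
scene [[336, 224], [297, 179], [221, 196], [253, 251]]
[[644.0, 180.0], [653.0, 445.0], [417.0, 461.0], [401.0, 172.0]]
```

View pics/scene11.png

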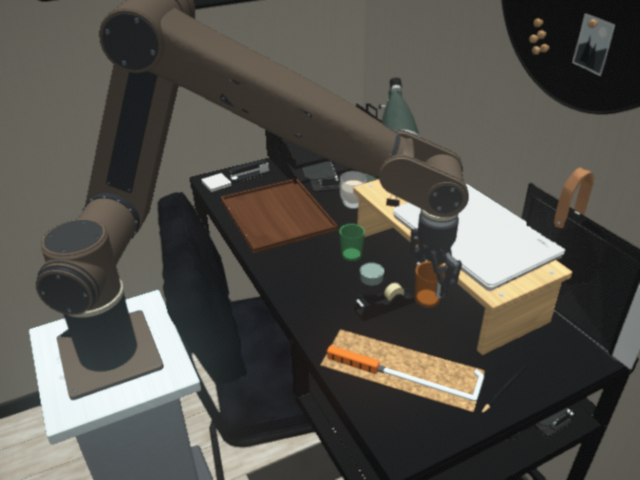

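The amber tumbler is held at (428,285), hook on its mat, tray empty at (280,213). Carrying it to the tray's far-left corner region.

>>> {"op": "send_rows", "data": {"rows": "0 0 0 1 15 0 -1;0 0 0 3 50 0 -1;0 0 0 5 100 0 -1;0 0 0 8 155 0 -1;0 0 0 11 210 0 -1;0 0 0 14 265 0 -1;0 0 0 17 320 0 -1;0 0 0 20 375 0 -1"}}

```text
time: 37.2
eef_pos: [0.6003, 0.1158, 0.1544]
tcp_rot: [0.0, 1.0, 0.0, -0.001]
contact_force: [-0.3, -0.1, -1.7]
opening: 0.742
finger_force: 24.7
```

>>> {"op": "send_rows", "data": {"rows": "0 0 0 3 55 0 -1;0 0 0 5 110 0 -1;0 0 0 8 165 0 -1;0 0 0 10 215 0 -1;0 0 0 12 250 0 -1;0 0 0 12 268 0 -1;0 0 0 12 272 0 -1;0 0 0 12 272 0 -1"}}

```text
time: 38.2
eef_pos: [0.5899, 0.3843, 0.155]
tcp_rot: [0.001, 1.0, -0.0, -0.0]
contact_force: [0.3, 0.7, -2.7]
opening: 0.74
finger_force: 24.7
```

>>> {"op": "send_rows", "data": {"rows": "0 0 0 0 0 30 -1;0 0 0 0 0 60 -1;0 0 0 0 0 85 -1;0 0 0 0 0 93 -1;0 0 0 0 0 97 -1;0 0 0 0 0 97 -1;0 0 0 0 0 97 -1"}}

```text
time: 39.08
eef_pos: [0.5907, 0.3855, 0.0598]
tcp_rot: [0.0, 1.0, 0.001, 0.001]
contact_force: [-0.3, -0.1, -1.4]
opening: 0.74
finger_force: 24.7
```

Run:
```python
from h import *
s=st()
```

```text
t 39.08 pos [590.7 385.5  59.8] x [-1.     0.001 -0.002] y [0.001 1.    0.001] z [ 0.002  0.001 -1.   ] F [-0.3 -0.1 -1.4] op 0.74 ff 24.712398413394112 q [ 0.43  0.55  1.6   0.    0.99 -1.14]
```

I have already viewed 15 pictures, one over the limit, so I'll rely on numbers from here.

>>> {"op": "send_rows", "data": {"rows": "0 0 0 0 0 2 -1;0 0 0 0 0 2 -1;0 0 0 0 0 2 1;0 0 0 0 0 2 1;0 0 0 0 0 2 1;0 0 0 0 0 -50 1;0 0 0 0 0 -90 1;0 0 0 0 0 -118 1"}}

```text
time: 40.08
eef_pos: [0.5905, 0.3855, 0.1789]
tcp_rot: [0.0, 1.0, 0.001, 0.001]
contact_force: [0.3, 0.8, 0.4]
opening: 0.997
finger_force: 0.0
```

>>> {"op": "send_rows", "data": {"rows": "0 0 0 -5 -45 0 1;0 0 0 -10 -95 0 1;0 0 0 -15 -150 0 1;0 0 0 -20 -205 0 1;0 0 0 -25 -260 0 1;0 0 0 -30 -310 0 1;0 0 0 -31 -332 0 1;0 0 0 -31 -332 0 1"}}

```text
time: 41.08
eef_pos: [0.6206, 0.0522, 0.1762]
tcp_rot: [0.002, 1.0, 0.0, -0.0]
contact_force: [-0.5, 1.1, -0.2]
opening: 1.003
finger_force: 0.0
```

```bash
cat >> h.py <<'E'
def blob(p,hr,smin,vmin,zs,amin=300):
    hsv=cv2.cvtColor(p['color'],cv2.COLOR_RGB2HSV)
    m=((hsv[...,0]>=hr[0])&(hsv[...,0]<=hr[1])&(hsv[...,1]>=smin)&(hsv[...,2]>=vmin)).astype(np.uint8)
    m=cv2.morphologyEx(m,cv2.MORPH_CLOSE,np.ones((5,5)))
    for c in cv2.findContours(m,0,2)[0]:
        if cv2.contourArea(c)>amin:
            e=cv2.minAreaRect(cv2.convexHull(c)); print('blob',np.round(e[0]),np.round(e[1]),round(e[2]),*[np.round(ray(p,[e[0]],z)[0]*1000) for z in zs])
E
python3 - <<'E'
from h import *
s=st()
p=shot('wrist','wrist12.png'); look(p,['tumbler_green','clip_tin'],1); blob(p,(50,80),90,30,[.075,.04])
p=shot('scene'); look(p,['tumbler_amber','tumbler_green'],1)
p=shot('top'); look(p,['tumbler_amber','tumbler_green'],1)
E
```

```text
t 41.08 pos [620.6  52.2 176.2] x [-1.     0.003  0.   ] y [0.003 1.    0.   ] z [-0.  0. -1.] F [-0.5  1.1 -0.2] op 1.003 ff 0.0 q [-0.08  0.25  1.77  0.    1.12 -1.65]
tumbler_green 0.7 [636  68  50]
clip_tin 0.9 [617 -40  29]
blob [334. 248.] [96. 97.] 39 [622.  61.  75.] [633.  63.  40.]
tumbler_amber 0.64 [586 371  57]
tumbler_green 0.71 [621  46  56]
tumbler_amber 0.87 [589 388  56]
```

>>> {"op": "send_rows", "data": {"rows": "0 0 0 -1 8 0 1;0 0 0 -1 8 40 1;0 0 0 -1 8 80 1;0 0 0 -1 8 110 1;0 0 0 -1 8 123 1;0 0 0 -1 8 123 1;0 0 0 -1 8 123 -1;0 0 0 -1 8 123 -1"}}

```text
time: 42.52
eef_pos: [0.6232, 0.0612, 0.0557]
tcp_rot: [0.0, 1.0, -0.0, 0.002]
contact_force: [-1.3, 1.1, 3.0]
opening: 0.738
finger_force: 24.1
```

>>> {"op": "send_rows", "data": {"rows": "0 0 0 0 0 0 -1;0 0 0 0 0 0 -1;0 0 0 0 0 -10 -1;0 0 0 0 0 -30 -1;0 0 0 0 0 -60 -1;0 0 0 0 0 -90 -1;0 0 0 0 0 -105 -1;0 0 0 0 0 -105 -1"}}

```text
time: 43.52
eef_pos: [0.6224, 0.0611, 0.1601]
tcp_rot: [0.0, 1.0, -0.0, 0.002]
contact_force: [0.1, 0.2, -1.8]
opening: 0.741
finger_force: 24.7
```

Run:
```python
from h import *
s=st()
p=shot('scene'); look(p,['tumbler_green'],1)
```

```text
t 43.52 pos [622.4  61.1 160.1] x [-1.     0.001 -0.003] y [ 0.001  1.    -0.   ] z [ 0.003 -0.    -1.   ] F [ 0.1  0.2 -1.8] op 0.741 ff 24.65534369694069 q [-0.06  0.27  1.78 -0.    1.09 -1.63]
tumbler_green 0.81 [610  49 153]
```

>>> {"op": "send_rows", "data": {"rows": "0 0 0 9 20 0 -1;0 0 0 30 65 0 -1;0 0 0 54 118 0 -1;0 0 0 78 172 0 -1;0 0 0 102 226 0 -1;0 0 0 126 278 0 -1;0 0 0 143 314 0 -1;0 0 0 147 324 0 -1"}}

```text
time: 44.62
eef_pos: [0.472, 0.3876, 0.1569]
tcp_rot: [-0.002, 1.0, -0.001, -0.001]
contact_force: [1.4, -0.4, -1.4]
opening: 0.743
finger_force: 24.8
```

>>> {"op": "send_rows", "data": {"rows": "0 0 0 0 0 0 -1;0 0 0 0 0 30 -1;0 0 0 0 0 60 -1;0 0 0 0 0 84 -1;0 0 0 0 0 93 -1;0 0 0 0 0 97 -1;0 0 0 0 0 97 -1;0 0 0 0 0 97 -1"}}

```text
time: 45.62
eef_pos: [0.4757, 0.3856, 0.0626]
tcp_rot: [0.0, 1.0, 0.001, 0.001]
contact_force: [0.6, -0.8, -1.7]
opening: 0.744
finger_force: 24.8
```

Run:
```python
from h import *
s=st()
```

```text
t 45.62 pos [475.7 385.6  62.6] x [-1.     0.001 -0.002] y [0.001 1.    0.001] z [ 0.002  0.001 -1.   ] F [ 0.6 -0.8 -1.7] op 0.744 ff 24.806777983903885 q [ 0.52  0.37  1.85 -0.    0.92 -1.05]
```

>>> {"op": "send_rows", "data": {"rows": "0 0 0 0 0 2 -1;0 0 0 0 0 2 -1;0 0 0 0 0 2 1;0 0 0 0 0 2 1;0 0 0 0 0 2 1;0 0 0 0 0 -45 1;0 0 0 0 0 -90 1;0 0 0 0 0 -112 1"}}

```text
time: 46.62
eef_pos: [0.4761, 0.386, 0.1767]
tcp_rot: [0.0, 1.0, 0.001, 0.002]
contact_force: [0.3, -0.1, 0.2]
opening: 0.999
finger_force: 0.0
```

>>> {"op": "send_rows", "data": {"rows": "0 0 0 -16 -48 0 1;0 0 0 -34 -102 0 1;0 0 0 -52 -156 0 1;0 0 0 -70 -210 0 1;0 0 0 -88 -264 0 1;0 0 0 -106 -318 0 1;0 0 0 -124 -372 0 1;0 0 0 -140 -420 0 1"}}

```text
time: 47.62
eef_pos: [0.6148, -0.0369, 0.1733]
tcp_rot: [0.001, 1.0, 0.0, 0.0]
contact_force: [1.0, 0.7, 0.4]
opening: 0.999
finger_force: 0.0
```

>>> {"op": "send_rows", "data": {"rows": "0 0 0 -4 -11 0 1;0 0 0 -4 -11 0 1;0 0 0 -4 -11 0 1"}}

```text
time: 48.0
eef_pos: [0.618, -0.0444, 0.173]
tcp_rot: [-0.0, 1.0, 0.0, -0.0]
contact_force: [-0.1, 0.5, -0.2]
opening: 0.999
finger_force: 0.0
```

Run:
```python
from h import *
s=st()
p=shot('wrist','wrist13.png'); look(p,['clip_tin','tape_dispenser'],2)
for t in ((40,100),): blob(p,t,15,110,[.026],800)
p=shot('scene'); look(p,['tumbler_amber','tumbler_green','clip_tin','tape_dispenser'],1)
p=shot('top'); look(p,['tumbler_amber','tumbler_green','tape_dispenser'],1)
```

```text
t 48.0 pos [618.  -44.4 173. ] x [-1.    -0.     0.001] y [-0.     1.     0.001] z [-0.001  0.001 -1.   ] F [-0.1  0.5 -0.2] op 0.999 ff 0.0 q [-0.24  0.24  1.78  0.    1.12 -1.81]
clip_tin 0.69 [621 -46  29]
tape_dispenser 0.73 [ 584 -147   27]
blob [322. 229.] [74. 75.] 90 [619. -43.  26.]
tumbler_amber 0.88 [586 371  56]
tumbler_green 0.66 [474 370  58]
clip_tin 0.7 [615 -57  28]
tape_dispenser 0.75 [ 591 -152   25]
tumbler_amber 0.71 [587 386  53]
tumbler_green 0.68 [480 389  55]
tape_dispenser 0.76 [ 583 -141   25]
```

>>> {"op": "send_rows", "data": {"rows": "0 0 0 -1 1 50 1;0 0 0 -1 1 100 1;0 0 0 -1 1 135 1;0 0 0 -1 1 152 1;0 0 0 -1 1 152 1;0 0 0 -1 1 152 -1;0 0 0 -1 1 152 -1;0 0 0 -1 1 152 -1", "grip_force": 40}}

```text
time: 49.6
eef_pos: [0.6214, -0.0451, 0.0241]
tcp_rot: [0.0, 1.0, -0.0, 0.002]
contact_force: [-1.4, 1.1, 6.4]
opening: 0.641
finger_force: 42.6
```

>>> {"op": "send_rows", "data": {"rows": "0 0 0 0 0 0 -1;0 0 0 0 0 -30 -1;0 0 0 0 0 -60 -1;0 0 0 0 0 -80 -1;0 0 0 0 0 -80 -1"}}

```text
time: 50.22
eef_pos: [0.6208, -0.0451, 0.1035]
tcp_rot: [0.0, 1.0, -0.001, 0.002]
contact_force: [1.0, 0.1, -1.0]
opening: 0.64
finger_force: 42.7
```

Run:
```python
from h import *
s=st()
p=shot('scene'); look(p,['clip_tin'],1)
```

```text
t 50.23 pos [620.8 -45.1 103.5] x [-1.     0.001 -0.004] y [ 0.001  1.    -0.001] z [ 0.004 -0.001 -1.   ] F [ 1.   0.1 -1. ] op 0.64 ff 42.6771176350303 q [-0.24  0.33  1.81 -0.    0.99 -1.81]
clip_tin 0.78 [606 -53 104]
```

>>> {"op": "send_rows", "data": {"rows": "0 0 0 7 25 0 -1;0 0 0 21 75 0 -1;0 0 0 36 130 0 -1;0 0 0 51 185 0 -1;0 0 0 66 240 0 -1;0 0 0 81 292 0 -1;0 0 0 89 322 0 -1;0 0 0 91 330 0 -1"}}

```text
time: 51.32
eef_pos: [0.527, 0.2866, 0.0994]
tcp_rot: [-0.001, 1.0, -0.001, -0.002]
contact_force: [1.0, -0.1, -1.3]
opening: 0.637
finger_force: 42.7
```

>>> {"op": "send_rows", "data": {"rows": "0 0 0 0 0 0 -1;0 0 0 0 0 25 -1;0 0 0 0 0 50 -1;0 0 0 0 0 66 -1;0 0 0 0 0 70 -1;0 0 0 0 0 70 -1;0 0 0 0 0 70 -1"}}

```text
time: 52.2
eef_pos: [0.5297, 0.2855, 0.0325]
tcp_rot: [0.001, 1.0, 0.0, 0.001]
contact_force: [0.4, 0.5, -1.3]
opening: 0.641
finger_force: 42.7
```

Run:
```python
from h import *
s=st()
```

```text
t 52.2 pos [529.7 285.5  32.5] x [-1.     0.001 -0.002] y [0.001 1.    0.001] z [ 0.002  0.001 -1.   ] F [ 0.4  0.5 -1.3] op 0.641 ff 42.6671573985368 q [ 0.33  0.4   1.88  0.    0.86 -1.24]
```

>>> {"op": "send_rows", "data": {"rows": "0 0 0 0 0 3 -1;0 0 0 0 0 3 -1;0 0 0 0 0 3 0.8;0 0 0 0 0 3 0.8;0 0 0 0 0 3 0.8;0 0 0 0 0 -45 1;0 0 0 0 0 -95 1;0 0 0 0 0 -145 1"}}

```text
time: 53.2
eef_pos: [0.5285, 0.2851, 0.1776]
tcp_rot: [0.0, 1.0, -0.0, -0.0]
contact_force: [0.8, -0.0, -0.5]
opening: 1.003
finger_force: 0.0
```

>>> {"op": "send_rows", "data": {"rows": "0 0 0 -6 -48 0 1;0 0 0 -14 -102 0 1;0 0 0 -22 -156 0 1;0 0 0 -30 -210 0 1;0 0 0 -38 -264 0 1;0 0 0 -46 -318 0 1;0 0 0 -54 -372 0 1;0 0 0 -60 -420 0 1"}}

```text
time: 54.2
eef_pos: [0.5884, -0.1368, 0.1763]
tcp_rot: [0.001, 1.0, -0.0, 0.0]
contact_force: [0.4, 0.2, -1.4]
opening: 0.999
finger_force: 0.0
```

>>> {"op": "send_rows", "data": {"rows": "0 0 0 0 -12 0 1;0 0 0 0 -12 0 1;0 0 0 0 -12 0 1"}}

```text
time: 54.58
eef_pos: [0.5882, -0.1454, 0.1761]
tcp_rot: [-0.0, 1.0, 0.0, -0.0]
contact_force: [0.2, -0.7, 0.3]
opening: 0.998
finger_force: 0.0
```

Run:
```python
from h import *
s=st()
p=shot('wrist','wrist14.png'); look(p,['tape_dispenser'],2)
hsv=cv2.cvtColor(p['color'],cv2.COLOR_RGB2HSV)
blob(p,(15,35),20,140,[.05,.054],300)
g=cv2.cvtColor(p['color'],cv2.COLOR_RGB2GRAY)
print(cv2.resize(g[:320,200:440],(24,16),interpolation=cv2.INTER_AREA))
p=shot('scene'); look(p,['clip_tin','tape_dispenser'],1)
p=shot('top'); look(p,['clip_tin','tape_dispenser'],1)
```

```text
t 54.58 pos [ 588.2 -145.4  176.1] x [-1.    -0.     0.001] y [-0.     1.     0.001] z [-0.001  0.001 -1.   ] F [ 0.2 -0.7  0.3] op 0.998 ff 0.0 q [-0.41  0.21  1.82  0.    1.12 -1.98]
tape_dispenser 0.76 [ 585 -146   27]
blob [ 96. 461.] [36. 62.] 90 [ 785. -332.   50.] [ 780. -329.   54.]
blob [543. 460.] [60. 34.] 6 [783.  42.  50.] [779.  39.  54.]
blob [320. 267.] [52. 26.] 90 [ 612. -145.   50.] [ 611. -145.   54.]
blob [119. 141.] [124. 381.] 47 [ 524. -277.   50.] [ 524. -274.   54.]
blob [74. 65.] [ 38. 218.] 44 [ 480. -297.   50.] [ 481. -294.   54.]
[[214 198 213 207 198 111  54  53  53  53  53  52  52  52  52  51  51  51
   50  50  50  50  50  50]
 [207 215 208 208 213 212 177  81  55  55  55  54  53  53  52  51  51  51
   51  51  51  50  50  51]
 [213 204 190 199 202 212 208 214 141  62  57  56  55  54  53  52  52  51
   51  51  51  51  51  51]
 [221 216 198 213 222 217 213 203 143  70  59  57  56  55  53  53  52  52
   52  51  51  51  51  51]
 [214 216 209 208 205 187 144  73  61  60  59  57  56  55  53  53  52  52
   52  52  51  51  51  51]
 [209 204 210 199 130  68  6
[... 512 characters left out ...]
55  59  62  66  67  63  60  56  55  54
   53  53  52  52  52  52]
 [ 55  54  54  53  53  54  55  56  58  62  66  70  71  66  64  59  57  56
   55  54  53  52  52  52]
 [ 53  53  53  53  54  55  56  58  61  64  99 203 203 113  66  63  60  58
   56  55  54  53  52  52]
 [ 53  53  53  53  54  55  57  60  62  68 117 243 242 137  70  65  62  59
   57  55  54  53  53  52]
 [ 51  52  53  53  54  55  57  59  62  65  99 191 191 111  67  64  61  59
   56  55  54  53  53  53]
 [ 42  53  53  53  54  54  55  58  59  62  65  67  67  66  63  61  59  57
   56  54  53  53  50  40]]
clip_tin 0.84 [524 269  32]
tape_dispenser 0.6 [ 595 -152   25]
clip_tin 0.48 [529 554  37]
tape_dispenser 0.78 [ 566 -140   22]
```

>>> {"op": "send_rows", "data": {"rows": "0 0 0 -7 0 45 1;0 0 0 -7 0 90 1;0 0 0 -7 0 125 1;0 0 0 -7 0 140 1;0 0 0 -7 0 140 1;0 0 0 -7 0 140 -1;0 0 0 -7 0 140 -1;0 0 0 -7 0 140 -1", "grip_force": 75}}

```text
time: 55.98
eef_pos: [0.5967, -0.147, 0.0384]
tcp_rot: [0.001, 1.0, -0.0, 0.001]
contact_force: [0.7, -0.8, -3.4]
opening: 0.431
finger_force: 76.8
```

>>> {"op": "send_rows", "data": {"rows": "0 0 0 0 0 0 -1;0 0 0 0 0 0 -1;0 0 0 0 0 -20 -1;0 0 0 0 0 -50 -1;0 0 0 0 0 -80 -1;0 0 0 0 0 -80 -1"}}

```text
time: 56.72
eef_pos: [0.5969, -0.1475, 0.1193]
tcp_rot: [0.0, 1.0, -0.001, 0.003]
contact_force: [-0.1, 0.2, -4.2]
opening: 0.427
finger_force: 77.2
```

Run:
```python
from h import *
s=st()
p=shot('scene','scene15.png'); look(p,['tape_dispenser'],1)
p=shot('wrist','wrist15.png'); blob(p,(15,35),20,140,[.13],300)
print(s['wrist_torque'])
```

```text
t 56.73 pos [ 596.9 -147.5  119.3] x [-1.     0.001 -0.005] y [ 0.001  1.    -0.002] z [ 0.005 -0.002 -1.   ] F [-0.1  0.2 -4.2] op 0.427 ff 77.20618531321577 q [-0.41  0.29  1.83 -0.    1.01 -1.98]
tape_dispenser 0.7 [ 573 -167   98]
blob [ 18. 386.] [14. 51.] 56 [ 608. -249.  130.]
blob [318. 365.] [88. 54.] 90 [ 601. -148.  130.]
blob [ 90. 105.] [167. 402.] 47 [ 518. -210.  130.]
blob [27. 20.] [41. 54.] 90 [ 498. -222.  130.]
[0.03340243 0.01426824 0.03074808]
```

>>> {"op": "send_rows", "data": {"rows": "0 0 0 3 25 0 -1;0 0 0 8 75 0 -1;0 0 0 14 130 0 -1;0 0 0 20 190 0 -1;0 0 0 26 250 0 -1;0 0 0 32 305 0 -1;0 0 0 37 345 0 -1;0 0 0 38 360 0 -1"}}

```text
time: 57.88
eef_pos: [0.5554, 0.2161, 0.1146]
tcp_rot: [-0.001, 1.0, -0.0, -0.002]
contact_force: [0.1, 0.1, -4.3]
opening: 0.432
finger_force: 77.0
```

>>> {"op": "send_rows", "data": {"rows": "0 0 0 0 0 0 -1;0 0 0 0 0 0 -1;0 0 0 0 0 25 -1;0 0 0 0 0 50 -1;0 0 0 0 0 66 -1;0 0 0 0 0 70 -1;0 0 0 0 0 70 -1;0 0 0 0 0 70 -1"}}

```text
time: 58.88
eef_pos: [0.5587, 0.2133, 0.0475]
tcp_rot: [0.001, 1.0, 0.0, 0.001]
contact_force: [0.1, 0.1, -3.5]
opening: 0.426
finger_force: 77.0
```

Run:
```python
from h import *
s=st()
p=shot('scene','scene16.png'); look(p,['tape_dispenser','clip_tin'],1)
p=shot('top','top16.png'); look(p,['tape_dispenser','clip_tin'],1)
```

```text
t 58.88 pos [558.7 213.3  47.5] x [-1.     0.001 -0.002] y [0.001 1.    0.   ] z [ 0.002  0.    -1.   ] F [ 0.1  0.1 -3.5] op 0.426 ff 77.03175187809393 q [ 0.2   0.37  1.89 -0.    0.88 -1.37]
tape_dispenser 0.77 [537 197  29]
clip_tin 0.52 [528 278  31]
tape_dispenser 0.17 [ 472 -298   14]
```

Target TCP z ≈ 43.5–44; lower a bit, release, raise, and retreat toward the right to clear the views.

>>> {"op": "send_rows", "data": {"rows": "0 0 0 0 0 2 -1;0 0 0 0 0 4 -1;0 0 0 0 0 4 -1;0 0 0 0 0 4 0.1;0 0 0 0 0 4 0.1;0 0 0 0 0 4 0.1;0 0 0 0 0 -35 0.1;0 0 0 0 0 -80 0.1"}}

```text
time: 60.18
eef_pos: [0.557, 0.213, 0.126]
tcp_rot: [0.001, 1.0, -0.0, -0.001]
contact_force: [1.9, 0.5, 0.5]
opening: 0.551
finger_force: 0.0
```

>>> {"op": "send_rows", "data": {"rows": "0 0 0 0 0 -60 0.1;0 0 0 0 -50 -80 0.1;0 0 0 0 -100 -80 0.1;0 0 0 0 -150 -80 0.1;0 0 0 0 -200 -80 0.1;0 0 0 0 -250 -80 0.1;0 0 0 0 -300 -80 0.1;0 0 0 0 -350 -80 0.1"}}

```text
time: 61.18
eef_pos: [0.5573, -0.1384, 0.2065]
tcp_rot: [0.0, 1.0, -0.0, 0.0]
contact_force: [0.3, -0.5, 0.1]
opening: 0.554
finger_force: 0.0
```

>>> {"op": "send_rows", "data": {"rows": "0 0 0 10 -50 0 0.1;0 0 0 30 -100 0 0.1;0 0 0 50 -150 0 0.1;0 0 0 70 -200 0 0.1;0 0 0 90 -250 0 0.1;0 0 0 100 -280 0 0.1;0 0 0 100 -280 0 0.1"}}

```text
time: 62.05
eef_pos: [0.4562, -0.4188, 0.2062]
tcp_rot: [0.002, 1.0, -0.0, 0.0]
contact_force: [0.4, 0.5, -0.0]
opening: 0.55
finger_force: 0.0
```

Run:
```python
from h import *
s=st()
for c in ('scene','top'):
    p=shot(c,c+'17.png'); print(c); look(p,['tape_dispenser','clip_tin','tumbler_green','tumbler_amber','hook','stapler','coffee_glass','notes_pad'],1)
    if c=='top':
        t=p['color']
p=shot('top'); g=cv2.cvtColor(p['color'],cv2.COLOR_RGB2HSV)[220:302,203:316]
# dark tape footprint and roll in tray
m=((g[...,2]<45)).astype(np.uint8)
for c in cv2.findContours(m,0,2)[0]:
    if cv2.contourArea(c)>60:
        r=cv2.minAreaRect(c); b=cv2.boxPoints(r)+[203,220]; print('dark',b.round().tolist(),np.round(ray(p,b,.03)*1000)[:,:2].tolist())
```

```text
t 62.05 pos [ 456.2 -418.8  206.2] x [-1.     0.004 -0.   ] y [ 0.004  1.    -0.   ] z [ 0. -0. -1.] F [ 0.4  0.5 -0. ] op 0.55 ff 0.0 q [-0.91  0.21  1.76 -0.    1.17 -2.47]
scene
tape_dispenser 0.78 [497 200  27]
clip_tin 0.79 [521 282  35]
tumbler_green 0.81 [475 367  57]
tumbler_amber 0.48 [575 368  31]
hook 0.6 [ 475 -311   20]
stapler 0.78 [521 550  17]
notes_pad 0.6 [436 552  10]
top
tape_dispenser 0.86 [488 221  26]
clip_tin 0.73 [ 502 -296    2]
tumbler_green 0.84 [477 388  54]
tumbler_amber 0.91 [584 388  56]
hook 0.59 [ 458 -288   17]
stapler 0.98 [530 555  37]
coffee_glass 0.62 [729 268  60]
notes_pad 0.59 [427 561   9]
dark [[244.0, 220.0], [315.0, 220.0], [315.0, 285.0], [244.0, 285.0]] [[650.0, 378.0], [657.0, 165.0], [432.0, 155.0], [426.0, 353.0]]
dark [[203.0, 220.0], [303.0, 220.0], [303.0, 301.0], [203.0, 301.0]] [[647.0, 502.0], [656.0, 201.0], [381.0, 186.0], [371.0, 460.0]]
```

Run:
```python
from h import *
p=shot('top'); a=cv2.imread('pics/top0.png'); b=cv2.imread('pics/top17.png')
d=cv2.absdiff(a,b).max(2)[205:305,195:325]; m=cv2.morphologyEx((d>22).astype(np.uint8),cv2.MORPH_OPEN,np.ones((2,2)))
for c in cv2.findContours(m,0,2)[0]:
    if cv2.contourArea(c)>15:
        r=cv2.minAreaRect(c); bx=cv2.boxPoints(r)+[195,205]; x=cv2.boundingRect(c)
        print(np.round(r[0]+np.array([195,205])),np.round(r[1]),round(r[2]),np.round(ray(p,bx,.03)*1000)[:,:2].tolist())
hsv=cv2.cvtColor(b,cv2.COLOR_BGR2HSV)
s=((hsv[...,2]>130)&(hsv[...,1]<110)).astype(np.uint8)[205:305,195:325]
for c in cv2.findContours(s,0,2)[0]:
    if cv2.contourArea(c)>8: x=cv2.boundingRect(c); q=(195+x[0]+x[2]/2,205+x[1]+x[3]/2); print('pale',q,x[2:],np.round(ray(p,[q],.045)*1000))
for name,X in {'tape552':[.552,.213],'tape500':[.5,.213]}.items():
    c=np.array([[sx*.0705+X[0],sy*.019+X[1],z] for z in (.005,.04) for sx in(-1,1) for sy in (-1,1)]); q=proj(p,c); print(name,q.min(0).round(),q.max(0).round())
```

```text
[232. 267.] [30. 23.] 90 [[533.0, 432.0], [535.0, 365.0], [435.0, 354.0], [433.0, 418.0]]
[293. 270.] [16. 43.] 4 [[411.0, 240.0], [553.0, 241.0], [551.0, 196.0], [409.0, 197.0]]
[272. 258.] [20. 20.] 90 [[551.0, 314.0], [553.0, 256.0], [485.0, 251.0], [483.0, 308.0]]
[314. 266.] [77. 19.] 90 [[630.0, 193.0], [632.0, 137.0], [373.0, 128.0], [372.0, 180.0]]
[236. 234.] [29. 22.] 90 [[649.0, 435.0], [651.0, 369.0], [546.0, 357.0], [544.0, 422.0]]
pale (293.0, 257.0) (8, 14) [[513. 221.  45.]]
pale (271.5, 255.5) (21, 17) [[516. 282.  45.]]
pale (282.5, 207.0) (15, 4) [[691. 264.  45.]]
tape552 [288. 227.] [305. 274.]
tape500 [287. 241.] [304. 290.]
```

The tape dispenser seems to have been knocked about 6 cm back toward the robot inside the tray, close to the front wall. I'll go and look with the wrist camera, then re-centre it.

>>> {"op": "send_rows", "data": {"rows": "0 0 0 -4 50 0 0.1;0 0 0 -8 110 0 0.1;0 0 0 -12 170 0 0.1;0 0 0 -16 230 0 0.1;0 0 0 -20 290 0 0.1;0 0 0 -24 350 0 0.1;0 0 0 -28 410 0 0.1;0 0 0 -32 470 0 0.1"}}

```text
time: 64.05
eef_pos: [0.4895, 0.0552, 0.2067]
tcp_rot: [0.001, 1.0, -0.0, 0.001]
contact_force: [0.9, -1.3, -0.0]
opening: 0.55
finger_force: 0.0
```

>>> {"op": "send_rows", "data": {"rows": "0 0 0 -4 55 0 0.3;0 0 0 -8 110 0 0.3;0 0 0 -12 150 0 0.3;0 0 0 -12 164 0 0.3;0 0 0 -12 164 0 0.3;0 0 0 -12 164 0 0.3"}}

```text
time: 64.8
eef_pos: [0.5018, 0.2161, 0.2062]
tcp_rot: [0.001, 1.0, -0.0, -0.0]
contact_force: [0.4, 0.2, -0.7]
opening: 0.649
finger_force: 0.0
```

Run:
```python
from h import *
s=st()
p=shot('wrist','wrist18.png'); look(p,['tape_dispenser','clip_tin','tray'],1)
blob(p,(15,40),15,140,[.05],100); blob(p,(40,100),15,110,[.031],500)
g=cv2.cvtColor(p['color'],cv2.COLOR_RGB2HSV)
b=p['color'].astype(int); red=b[...,0]-b[...,2]
print('red-blue every 20px');print(cv2.resize(red[:340,160:520].astype(np.float32),(36,34),interpolation=cv2.INTER_AREA).round().astype(int).tolist())
```

```text
t 64.8 pos [501.8 216.1 206.2] x [-1.     0.002  0.   ] y [ 0.002  1.    -0.001] z [-0.    -0.001 -1.   ] F [ 0.4  0.2 -0.7] op 0.649 ff 0.0 q [ 0.22  0.05  1.94 -0.    1.16 -1.35]
tape_dispenser 0.97 [492 216  30]
clip_tin 0.98 [525 280  37]
tray 0.73 [499 312  12]
blob [574. 338.] [65. 28.] 84 [601. 432.  50.]
blob [501. 303.] [40. 44.] 90 [569. 367.  50.]
blob [322. 243.] [50. 25.] 90 [517. 218.  50.]
blob [568.  26.] [ 53. 143.] 90 [365. 382.  50.]
blob [498. 464.] [55. 25.] 51 [756. 396.  31.]
blob [553. 197.] [ 91. 135.] 86 [484. 406.  31.]
red-blue every 20px
[[-8, -8, -8, -9, -10, -9, -8, -7, -7, -5, -5, -5, -4, -4, -5, -4, -5, -5, -5, -5, -5, -4, -2, 0, 1, 3, 4, 6, 9, 11, 3, 0, 5, 11, 16, 18], [-8, -9, -9, -9, -10, -10, -9, -10, -10, -10, -7, -6, -5, -5, -5, -5, -3, -4, -5, -4, -4, -3, -2, 0, 2, 4, 6, 7, 9, 4, 1, 0, 7, 12, 17, 18], [-10, -10, -10, -9, -10, -10, -10, -10, -10, -10, -10, -9, -9, -8, -7, -6, -5, -4, -4, -4, -3, -3, -1, 0, 2, 4, 6, 8, 6, 0, 1, 0, 8, 11, 18, 18], [-11, -10, -11, -10, -11, -10, -10, -11, -11, -11, -10, -10, -10, -10, -8, -8, -7, -7, -6, -5, -6, -3
[... 3569 characters left out ...]
-3, -3, -3, -4, -6, 3, 3, 5, 26, 83, 91, 91, 91, 90, 90, 88, 86, 84, 82, 47, 1, 0, 52, 76, 80, 83, 84, 87, 84, 130, 138, 139, 140], [-4, -3, -3, -3, -4, -4, -6, -3, 3, 3, 5, 26, 82, 88, 88, 89, 89, 88, 86, 85, 83, 82, 43, 5, -3, -2, 20, 79, 83, 86, 88, 93, 138, 139, 139, 140], [-3, -4, -3, -3, -5, -6, -6, 0, 3, 3, 4, 27, 82, 88, 88, 89, 88, 88, 88, 87, 86, 85, 43, 5, 1, -4, 0, 47, 87, 88, 89, 89, 133, 139, 140, 133], [-4, -3, -3, -4, -5, -6, -4, 1, 3, 2, 3, 28, 83, 89, 88, 87, 87, 86, 84, 84, 83, 82, 40, 6, 4, -3, -2, 8, 74, 89, 90, 92, 91, 114, 111, 109], [-3, -4, -5, -6, -5, -3, -2, 1, 2, 1, 3, 27, 82, 87, 86, 85, 85, 84, 83, 83, 81, 79, 48, 5, 3, -1, 2, 2, 5, 33, 80, 86, 85, 88, 99, 100]]
```

The wrist measurements show the tape dispenser upright and straight, with about 20 mm of floor in front, 13 mm at the side and a gap to the tin. It doesn't need moving, so I'm handing in.

Run:
```python
from plant import ctrl
print(ctrl.sign_off())
```

```text
the job is handed in; nothing more can be done
None
```

The job is handed in: both tumblers, the clip tin and the tape dispenser measure upright and clear inside the tray, and the hook is back on its mat within a few mm of where it lay. I viewed 15 pictures, one over the limit of 14, and checked the last placings by camera measurements only.

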